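# Weigh in a consignment on the coin dealer's counting scale

## Robot

A 6-joint arm with a two-finger parallel gripper is mounted at the origin on the work surface. World frame = base frame: x ahead of the robot, y to its left, z up, the work surface at z = 0. Lengths are in m, angles in rad, forces in N, time in s.
With the tool pointing down it reaches from about 0.325 to 0.9 m from the base axis. Payload 6.1 kg.
Tool frame: the origin (TCP) lies between the finger pads; the fingertips stand 25 mm ahead of it and the grasp point (between the pads) lies 6 mm ahead of it; z points along the fingers, y is the line along which they close (so a half turn about z gives the same grasp; the last joint's range is limited). The gripper opens to 85 mm and grips with 20 to 120 N. Pads are 22 mm wide; open, the fingers measure 114 mm over their backs; the gripper's body (76 mm by 85 mm) begins 54 mm behind the grasp point. The pads swing forward as they close: fully open they stand 13 mm farther back than shut.
Start: joints at [1.051, 0.22, 1.526, -0, 1.395, -0.126], TCP at [0.24, 0.577, 0.256] pointing down, gripper open.
Joint ranges: [-2.98, 2.98], [-0.91, 2.08], [0.09, 2.57], [-1.24, 4.39], [0.2, 2.65], [-2.68, 2.68]. Speed limits (rad/s): [2.57, 2.57, 3.01, 3.14, 3.14, 3.14].

## Interface

Orientations are given as a unit quaternion [x, y, z, w].
In Python, from rig import ctrl, capture, camera_params, workorder gives the robot as it stands.
- The arm moves only by the shell command python3 -m inch 'ROWS' [FORCE]. ROWS is JSON, a list of rows, each an object with "linear": the shift along the tool's x, y, z in mm, a list of three; "delta_rot": the turn, a rotation vector about the tool's x, y, z in rad, a list of three; "hand": the opening, from 0 (shut) to 1 (fully open). A call has 1 to 12 rows; each row shifts and turns the commanded pose from where the row before left it, along the tool's axes as they then stand; what a row does not reach is not made up. A row lasts 1/12 s, in which the tool goes at most 41.7 mm and 7.16 degrees, less where a joint would pass 70% of its speed; a pose out of reach is approached as far as the arm can. A call is refused whole if a number of a shift passes 41.7 or a number of a turn 0.125, either way. A call with a gripper value outside its range is refused whole. The fingers move at their own pace and stop on an object; FORCE is the grip in N (left out, the last holds). Time passes only in rows, so rows that do not move let the fingers close. It gives the time, the measured TCP pose, the force, the opening and the grip force at its end, in the units of the state.
- ctrl.get_obs(): the state, without advancing time (a new reading comes with each control period).
- capture(name): name is "scene" or "top"; returns the picture (480x640x3 uint8, blue, green, red); there is no depth.
- camera_params(name): a dict with "fov_y" (degrees; the focal length in pixels is half the picture's height over the tangent of half this angle, whatever the lens; pixels are square), "cx", "cy" (the principal point, pixels), "rvec" (rotation vector, rad) and "tvec" (3), from world to camera coordinates, as OpenCV has them. Camera axes: x right, y down, z forward; pixel columns grow to the right and rows downward; lengths in m; the calibration is good to about 2 mm. A picture is of the moment at which its call begins. camera_params takes no time and is no camera call.
- workorder.sign_off(): hands the job in; it is judged then, once.
The state is a dict: "time_s": time; "q": joint angles; "joint_velocities": joint speeds; "joint_torque": joint torques, N m; "tcp_pos": TCP position; "tool_rot": TCP orientation; "contact_force": force on the tool from outside, world axes, zero at the start; "ft_torque": the same for the moment, N m; "finger_gap": opening from 0.0 (shut) to 1.0 (fully open); "grip_force": force on a finger pad.
Only numpy, scipy, OpenCV 4.12 (cv2) and the standard library are available. Lean on these libraries where they do the work, as an engineer would, in place of code of your own. Each camera call takes 0.05 s, during which the arm holds its last target. There are 200 camera calls.

## Task

Weigh in this consignment: first turn the scale's selector knob to the two-dot mark, then lay every flat coin slab in the square pan (flat, stacked or side by side) and put every square coin tube in the round pan. With everything loaded, press the treadle fully down to its stop to print the ticket, let it come up, and then turn the selector back to off (the single long bar mark), leaving the lot in the pans and all other things on the table where they are.

Things in the scene. Friction and masses are not known exactly. Their poses are not given: they have to be found in the camera images.
- slab1: Coin slab: flat white rigid plastic coin holder, 85 x 60 x 12 mm, a coin and a paper label showing on top. Origin at its centre; x along its 85 mm length, z through its thickness. About 60 g. May be absent (None).
- slab2: Coin slab: flat white rigid plastic coin holder, 85 x 60 x 12 mm, a coin and a paper label showing on top. Origin at its centre; x along its 85 mm length, z through its thickness. About 60 g. May be absent (None).
- slab3: Coin slab: flat white rigid plastic coin holder, 85 x 60 x 12 mm, a coin and a paper label showing on top. Origin at its centre; x along its 85 mm length, z through its thickness. About 60 g. May be absent (None).
- tube1: Square coin tube: white plastic bar-shaped box full of coins, 75 x 34 x 34 mm, lying on the table. Origin at its centre; x along its 75 mm length. About 150 g. May be absent (None).
- tube2: Square coin tube: white plastic bar-shaped box full of coins, 75 x 34 x 34 mm, lying on the table. Origin at its centre; x along its 75 mm length. About 150 g. May be absent (None).
- tube3: Square coin tube: white plastic bar-shaped box full of coins, 75 x 34 x 34 mm, lying on the table. Origin at its centre; x along its 75 mm length. About 150 g. May be absent (None).
- selector (a joint): Selector knob angle, rad, growing clockwise seen from above: detents at 0 (off mark: single long white bar), 0.524 (one dot), 1.047 (two dots), 1.571 (three dots). The knob clicks into the detents by a spring and cannot go past the end ones.
- selector_grip (a point): Point on the selector knob's vertical axis at the height to grip (point turns with the knob): the knob is a black bar handle 58 long, 14 wide, 34 mm tall, on a disc; this point is 22 mm above the disc top and 11 mm below the bar's top. Its x axis runs along the bar to the pointer end (white line on top); its z is up. Knob stands on the top of the console, 70 mm above the table.
- treadle (a joint): Print treadle angle, rad: 0 up (at rest), 0.30 down on its stop; a spring brings it back up. About 9 N at the pad holds it on the stop.
- treadle_pad (a point): Point on the top of the treadle's black rubber tread, where to press, 60 mm in front of the hinge, 55 mm above the table when up; it goes down about 18 mm. The treadle plate is 80 long and 70 mm wide, on the robot's side of the console.
- console: Dark steel console of the counting scale, fixed, 110 deep (x) x 130 wide (y) x 70 mm high; origin under its centre, which is on the knob's axis; the treadle sticks out to its -x side, down to 140 mm from the origin.
- square_in (a point): Centre of the inner floor of the square steel weighing pan, 34 mm above the table; x, y along its sides, z up. Pan 200 x 200 mm outside, walls 4 mm thick and 26 mm high above the floor (rim 60 mm above the table). Fixed.
- round_in (a point): Centre of the inner floor of the round steel weighing pan, 34 mm above the table, z up. Floor radius 88 mm, rim 202 mm across outside, 58 mm above the table. Fixed.
- button1: Gilt brass button, 40 mm across, 10 mm high; origin under its centre. Bystander between console and one pan.
- button2: Gilt brass button, 40 mm across, 10 mm high; origin under its centre. Bystander behind the console.
- watch: Silver pocket watch lying flat, 48 mm across, 12 mm thick; origin under its centre. Bystander.
- pen_tray: Red lacquered pen tray, 220 x 75 x 22 mm; origin under its centre. Bystander.
- pin_dish: White porcelain pin dish, 90 mm across, 26 mm high; origin under its centre. Bystander.
- loupe: Black loupe standing on end, 44 mm across, 40 mm high; origin under its centre. Bystander.
There are look-alikes about, which are no part of the job. What is shaped like the slab2 but blue or pink is not meant.

How it is judged:
By the outcome, as a careful person would: the job done as asked, in the order asked, and still so for the second after the job is handed in, with the robot touching nothing.
Of slab1, slab2, slab3 only 2 to 3 are there at a start; the rules pass over those that are not, and their reading is None.
Of tube1, tube2, tube3 only 2 to 3 are there at a start; the rules pass over those that are not, and their reading is None.
At some moment in a run one of slab1, slab2, slab3, tube1, tube2, tube3 may be knocked a few centimetres aside while the robot is not near it.
Once in a run the grip may slacken for a moment while it holds something.
It also fails if it takes over 208 s, if anything falls off the work surface, if the arm or the gripper's body presses on something with over 40 N, if the wrist force passes 120 N, or if a joint passes its speed limit or range.

## Working session

There is one attempt and no reset: what is moved stays moved. The work goes in short steps, Python scripts to look and compute and a shell command to move; the robot and the scene stay as the last step left them, time stands still between calls to the robot, and variables do not carry over. Pictures are saved under pics/ and viewed, at most 14 in all, crops included, and the job is handed in when it is done.

```bash
ls; mkdir -p pics; python3 - <<'E'
from rig import ctrl,capture,camera_params
import cv2
for n in("scene","top"):
    cv2.imwrite(f"pics/{n}0.png",capture(n)); print(n,camera_params(n))
print(ctrl.get_obs())
E
```

```text
pics
scene {'fov_y': 54.31330026473302, 'cx': 321.17109080345375, 'cy': 243.54259541780698, 'rvec': array([ 0.7112219 ,  2.40735894, -1.34930165]), 'tvec': array([ 0.46508203, -0.05674369,  1.49909369])}
top {'fov_y': 57.03331765982557, 'cx': 316.8853216798573, 'cy': 239.08210795952414, 'rvec': array([ 2.19180028, -2.13028591,  0.12627241]), 'tvec': array([-0.03242512,  0.54342132,  1.23957171])}
{'time_s': 0.1, 'q': array([ 1.05091353e+00,  2.21185222e-01,  1.52749594e+00, -1.59182295e-05,
        1.39468395e+00, -1.26106571e-01]), 'joint_velocities': array([-0.0007638 , -0.00061247, -0.00322084, -0.00025128,  0.00016107,
        0.0013623 ]), 'joint_torque': array([ 1.41762463e-03, -4.98247361e+01, -3.90543151e+01, -5.18458705e-05,
        5.80601161e-03, -1.90678353e-07]), 'tcp_pos': array([0.23956171, 0.57672665, 0.25528548]), 'tool_rot': array([ 1.95617067e-01,  9.80679957e-01, -8.42888808e-04, -2.73866600e-04]), 'contact_force': array([ 0.09246496, -0.30034622, -0.26779399]), 'ft_torque': array([ 0.00401555,  0.05499328, -0.06337418]), 'grip_force': 0.0, 'finger_gap': 1.0002960215125063}
```

View pics/top0.png

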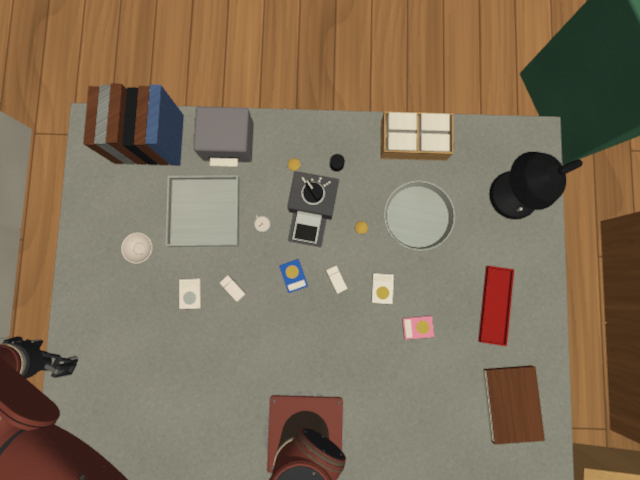

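View pics/scene0.png

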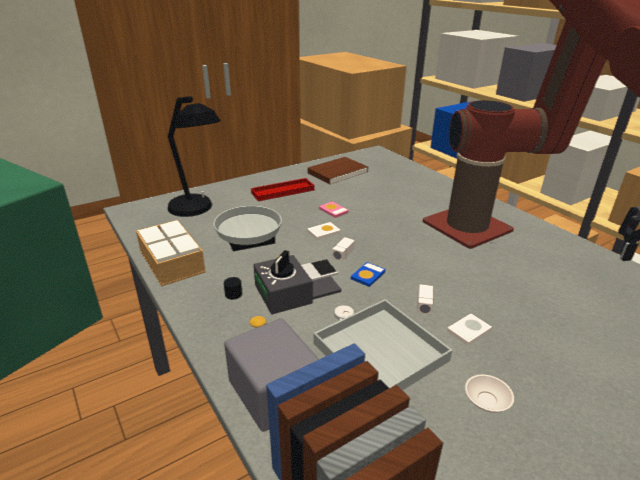

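```bash
cat > h.py <<'E'
import numpy as np,cv2
from rig import ctrl,capture,camera_params
def cam(n):
    p=camera_params(n); f=240/np.tan(np.radians(p['fov_y'])/2)
    return np.array([[f,0,p['cx']],[0,f,p['cy']],[0,0,1]]),cv2.Rodrigues(p['rvec'])[0],p['rvec'],p['tvec']
def ray(n,uv,z):
    K,R,_,t=cam(n); uv=np.atleast_2d(uv).astype(float)
    d=(R.T@np.linalg.inv(K)@np.c_[uv,np.ones(len(uv))].T).T; c=-R.T@t
    return c+d*((z-c[2])/d[:,2])[:,None]
def proj(n,P):
    K,R,r,t=cam(n); return cv2.projectPoints(np.atleast_2d(P).astype(float),r,t,K,None)[0][:,0]
E
python3 - <<'E'
import cv2,numpy as np
t=cv2.imread('pics/top0.png')
a=cv2.resize(t[90:250,160:360],None,fx=4,fy=4,interpolation=cv2.INTER_CUBIC)[:,:800][:600]
cv2.imwrite('pics/c1.png',a)
from h import *
for n,uv,z in [('knob',(313,191),.1),('sqTL',(168,177),.06),('sqBR',(238,246),.06),('round',(419,215),.058),('strip',(224,162),.02),('table TL',(72,104),0),('BR',(573,480),0),('treadle',(307,233),.055),('s190',(190,293),.012),('s383',(383,289),.012)]: print(n,ray('top',uv,z).round(3))
w=((t.min(2)>170)*255).astype(np.uint8)
for c in cv2.findContours(w,0,2)[0]:
    if cv2.contourArea(c)>40: print(cv2.minAreaRect(c))
E
```

```text
knob [[ 0.669 -0.003  0.1  ]]
sqTL [[0.707 0.414 0.06 ]]
sqBR [[0.515 0.204 0.06 ]]
round [[ 0.618 -0.305  0.058]]
strip [[0.768 0.265 0.02 ]]
table TL [[0.942 0.743 0.   ]]
BR [[-0.105 -0.747  0.   ]]
treadle [[0.558 0.011 0.055]]
s190 [[0.38  0.344 0.012]]
s383 [[ 0.407 -0.212  0.012]]
((408.0, 328.0), (18.0, 6.0), 90.0)
((296.1500244140625, 284.95001220703125), (5.692099571228027, 17.39252471923828), 71.56504821777344)
((189.0, 293.5), (29.0, 20.0), 90.0)
((231.81629943847656, 288.0926513671875), (25.435503005981445, 11.022051811218262), 47.290611267089844)
((382.0, 288.5), (29.0, 20.0), 90.0)
((336.43414306640625, 279.1072998046875), (25.562549591064453, 10.755826950073242), 65.224853515625)
((135.5, 246.0), (16.0, 17.0), 90.0)
((262.0000305175781, 223.50003051757812), (13.435027122497559, 13.435027122497559), 45.0)
((308.20159912109375, 219.54246520996094), (22.558147430419922, 8.600936889648438), 11.888657569885254)
((223.0, 162.0), (6.0, 26.0), 90.0)
((435.0, 142.0), (16.0, 26.0), 90.0)
((402.0, 141.0), (16.0, 26.0), 90.0)
((435.0, 122.0), (16.0, 26.0), 90.0)
((402.0, 121.0), (16.0, 26.0), 90.0)
```

View pics/c1.png

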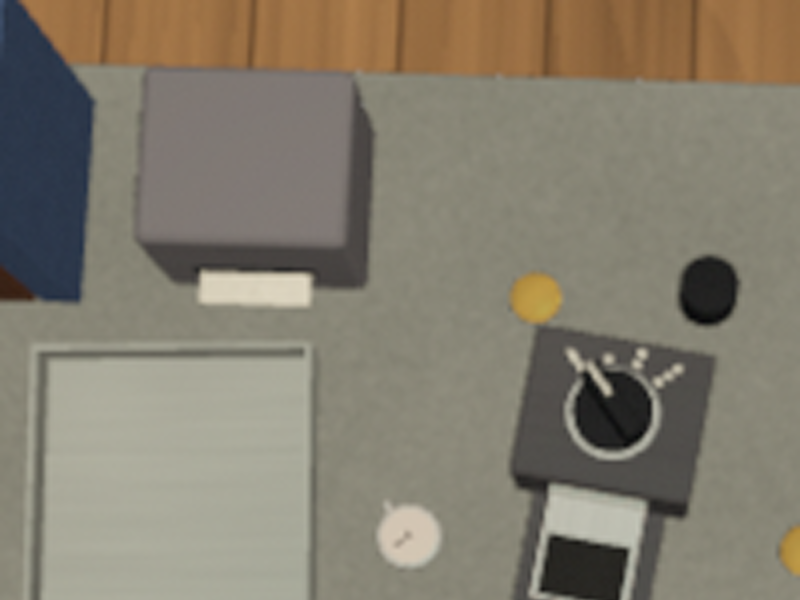

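```bash
cat > meas.py <<'E'
from h import *
def whites(n,img,thr=160):
    w=((img.min(2)>thr)*255).astype(np.uint8)
    return [c for c in cv2.findContours(w,0,1)[0] if cv2.contourArea(c)>60]
def yawfit(c,n,z):
    P=ray(n,c[:,0,:],z)[:,:2].astype(np.float32)*1000
    (x,y),(w,h),a=cv2.minAreaRect(P)
    if w<h:w,h,a=h,w,a+90
    return round(float(x),1),round(float(y),1),round(float(w),1),round(float(h),1),round((a+90)%180-90,1)
E
python3 - <<'E'
from meas import *
t=cv2.imread('pics/top0.png');s=cv2.imread('pics/scene0.png')
for n in('top','scene'):
    K,R,r,tv=cam(n);print(n,(-R.T@tv).round(3))
for thr in(140,160):
  for c in whites('top',t,thr):
    u=c[:,0].mean(0)
    if 180<u[0]<400 and u[1]>155: print(thr,u.round(),'z0',yawfit(c,'top',0.0),'z12',yawfit(c,'top',.012),'z34',yawfit(c,'top',.034))
for thr in(140,160):
  for c in whites('scene',s,thr):
    u=c[:,0].mean(0)
    if 300<u[0]<500 and u[1]>210: print('scene',thr,u.round(),'z12',yawfit(c,'scene',.012),'z34',yawfit(c,'scene',.034))
print(t[162,215:232:4],t[285:300:5,189],t[288,232])
cr=lambda p:np.array(p)/4+[160-.375,90-.375]
for nm,p,z in [('ring',(613,411),.07),('c1',(537,325),.07),('c2',(715,358),.07),('c3',(688,512),.07),('c4',(512,478),.07),('pad',(586,570),.053),('off',(572,357),.07),('two',(640,357),.07),('bar1',(590,365),.11),('bar2',(627,440),.11),('sqTL',(33,345),.06),('sqTR',(312,347),.06)]:
    print(nm,(ray('top',cr(p),z)[0]*1000).round(1))
E
```

```text
top [ 0.396 -0.019  1.294]
scene [1.115 0.836 0.724]
140 [296. 285.] z0 (411.7, 39.2, 51.5, 18.4, -70.0) z12 (411.6, 38.7, 51.0, 18.2, -70.0) z34 (411.3, 37.7, 50.2, 17.9, -70.0)
140 [189. 293.] z0 (378.9, 348.7, 87.1, 61.1, 3.7) z12 (379.0, 345.3, 86.2, 60.6, 3.7) z34 (379.3, 339.1, 84.8, 59.5, 3.7)
140 [232. 288.] z0 (396.7, 226.8, 74.8, 34.5, 47.4) z12 (396.7, 224.5, 74.1, 34.2, 47.4) z34 (396.7, 220.4, 72.9, 33.6, 47.4)
140 [383. 288.] z0 (409.8, -212.1, 87.0, 61.2, 0.5) z12 (409.6, -210.3, 86.2, 60.6, 0.5) z34 (409.4, -207.0, 84.7, 59.6, 0.5)
140 [336. 279.] z0 (432.2, -77.2, 77.3, 35.9, 26.7) z12 (431.9, -76.7, 76.6, 35.5, 26.7) z34 (431.3, -75.7, 75.3, 34.9, 26.7)
140 [261. 223.] z0 (589.6, 148.0, 46.3, 46.2, -5.6) z12 (587.8, 146.5, 45.9, 45.7, -5.6) z34 (584.5, 143.6, 45.1, 44.9, -5.6)
140 [306. 226.] z0 (583.1, 14.9, 84.4, 71.4, -9.2) z12 (581.4, 14.6, 83.6, 70.8, -9.2) z34 (578.2, 14.0, 82.2, 69.6, -9.2)
140 [204. 212.] z0 (620.0, 322.3, 195.9, 194.3, 2.6) z12 (617.9, 319.2, 194.1, 192.5, 2.6) z34 (614.1, 313.4, 190.8, 189.2, 2.6)
140 [223. 162.] z0 (773.4, 272.2, 84.4, 24
[... 2275 characters left out ...]
. 272.] z12 (539.9, -36.4, 77.8, 73.5, -9.1) z34 (557.7, -9.4, 75.4, 71.3, -9.1)
scene 160 [343. 244.] z12 (411.6, -103.7, 77.9, 35.0, 27.2) z34 (433.3, -74.7, 75.5, 33.9, 27.2)
scene 160 [324. 229.] z12 (410.2, -210.0, 86.2, 61.3, -2.2) z34 (432.0, -177.7, 83.5, 59.4, -2.2)
[[187 208 216]
 [188 208 216]
 [185 206 215]
 [191 212 220]
 [191 212 220]] [[185 206 214]
 [191 208 219]
 [156 171 170]] [194 212 223]
ring [672.2  -1.9  70. ]
c1 [732.9  53.9  70. ]
c2 [712.5 -73.1  70. ]
c3 [601.4 -56.7  70. ]
c4 [622.1  67.7  70. ]
pad [560.6  14.1  53. ]
off [710.3  28.3  70. ]
two [711.7 -19.9  70. ]
bar1 [694.8  14.2 110. ]
bar2 [643.3 -12.6 110. ]
sqTL [710.6 414.2  60. ]
sqTR [714.9 214.8  60. ]
```

```bash
python3 - <<'E'
from meas import *
t=cv2.imread('pics/top0.png');s=cv2.imread('pics/scene0.png')
z=lambda im,u,v,w,h,k:cv2.resize(im[v:v+h,u:u+w],None,fx=k,fy=k,interpolation=cv2.INTER_CUBIC)
a=z(s,245,240,80,75,8)[:,:640]; b=np.vstack([z(t,205,150,40,20,4),z(t,170,275,40,40,4),z(t,215,270,40,40,4),z(t,365,270,40,40,4)])
b=np.vstack([b,np.zeros((600-len(b),160,3),np.uint8)]) if len(b)<600 else b[:600]
cv2.imwrite('pics/c2.png',np.hstack([a,b]))
E
```

```text
(no output)
```

View pics/c2.png

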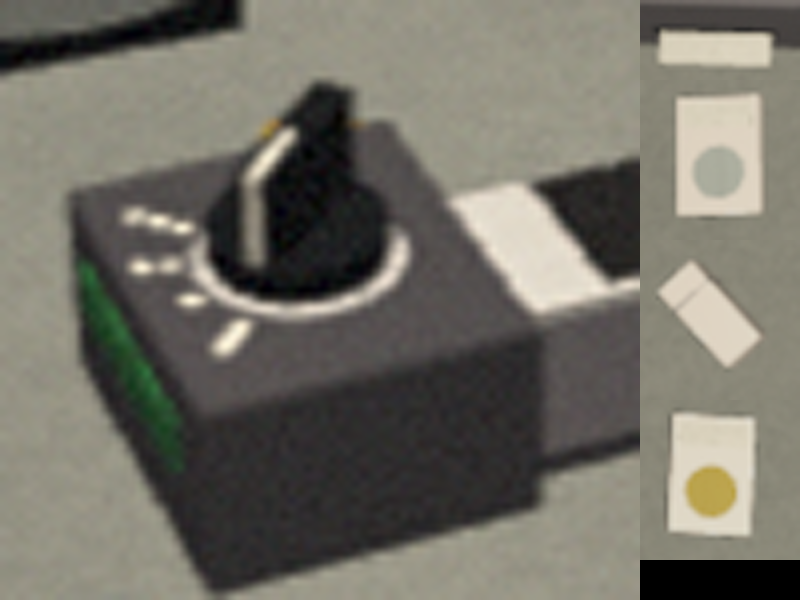

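```bash
cat > go.py <<'E'
# usage: go.py x y z(mm) yaw_y(deg)  -> turn about tool z, then shift in tool axes
import sys
from h import *
from scipy.spatial.transform import Rotation as Rn
def go(x,y,z,yaw):
    o=ctrl.get_obs(); R=Rn.from_quat(o['tool_rot']); M=R.as_matrix()
    cur=np.arctan2(M[1,1],M[0,1])
    d=(np.radians(yaw)-cur+np.pi/2)%np.pi-np.pi/2
    q6=o['q'][5]
    yw=cur+d; Rt=np.array([[np.sin(yw),np.cos(yw),0],[-np.cos(yw),np.sin(yw),0],[0,0,-1]]).T
    Rt=np.stack([[np.sin(yw),-np.cos(yw),0],[np.cos(yw),np.sin(yw),0],[0,0,-1]],1)
    dr=(R.inv()*Rn.from_matrix(Rt)).as_rotvec()
    sh=Rt.T@(np.array([x,y,z])-o['tcp_pos']*1000)
    print('t',round(o['time_s'],2),'tcp',(o['tcp_pos']*1000).round(1),'yaw',np.degrees(cur).round(1),'q6',q6.round(2),'gap',round(o['finger_gap'],2),'F',o['contact_force'].round(1),'grip',round(o['grip_force'],1))
    print(' ROT',dr.round(3),' then SHIFT',sh.round(1))
if __name__=='__main__': go(*map(float,sys.argv[1:5]))
E
python3 - <<'E'
from h import *
c=lambda p:np.array(p)/8+[245-.44,240-.44]
for nm,p,z in [('ptr',(255,185),.111),('far',(337,88),.111),('ringL',(197,255),.07),('ringR',(408,250),.07),('con1',(72,195),.07),('con2',(205,415),.07),('con3',(540,330),.07),('con4',(385,122),.07)]:
    print(nm,(ray('scene',c(p),z)[0]*1000).round(1))
E
python3 go.py 668 -1 180 117
```

```text
ptr [692.3  12.2 111. ]
far [645.2 -21.7 111. ]
ringL [697.6 -18.4  70. ]
ringR [641.7  13.8  70. ]
con1 [715.1 -68.5  70. ]
con2 [733.5  54.4  70. ]
con3 [629.9  70.8  70. ]
con4 [610.9 -52.8  70. ]Traceback (most recent call last):
  File "go.py", line 16, in <module>
    if __name__=='__main__': go(*map(float,sys.argv[1:5]))
                             ~~^^^^^^^^^^^^^^^^^^^^^^^^^^^
  File "go.py", line 12, in go
    dr=(R.inv()*Rn.from_matrix(Rt)).as_rotvec()
                ~~~~~~~~~~~~~~^^^^
  File "scipy/spatial/transform/_rotation.pyx", line 1143, in scipy.spatial.transform._rotation.Rotation.from_matrix
ValueError: Non-positive determinant (left-handed or null coordinate frame) in rotation matrix 0: [[ 0.89100652 -0.4539905   0.        ]
 [ 0.4539905   0.89100652  0.        ]
 [ 0.          0.         -1.        ]].
```

```bash
sed -i '/Rt=np.array/d; s/\[\[np.sin(yw),-np.cos(yw),0\]/[[-np.sin(yw),np.cos(yw),0]/' go.py; python3 go.py 669.5 -1.5 170 126.8
```

```text
Traceback (most recent call last):
  File "go.py", line 15, in <module>
    if __name__=='__main__': go(*map(float,sys.argv[1:5]))
                             ~~^^^^^^^^^^^^^^^^^^^^^^^^^^^
  File "go.py", line 10, in go
    Rt=np.stack([[-np.sin(yw),np.cos(yw),0],[np.cos(yw),np.sin(yw),0],[0,0,-1]],1)
                          ^^
NameError: name 'yw' is not defined. Did you mean: 'y'?
```

```bash
sed -i 's/^    Rt=/    yw=cur+d; Rt=/' go.py; python3 go.py 669.5 -1.5 170 126.8
```

```text
t 0.1 tcp [239.6 576.7 255.3] yaw 67.4 q6 -0.13 gap 1.0 F [ 0.1 -0.3 -0.3] grip 0.0
 ROT [-1.000e-03 -1.000e-03 -1.036e+00]  then SHIFT [   2.1 -720.5   85.3]
```

```bash
python3 -m inch '[{"linear":[0,0,0],"delta_rot":[0,0,-0.115],"hand":1},{"linear":[0,0,0],"delta_rot":[0,0,-0.115],"hand":1},{"linear":[0,0,0],"delta_rot":[0,0,-0.115],"hand":1},{"linear":[0,0,0],"delta_rot":[0,0,-0.115],"hand":1},{"linear":[0,0,0],"delta_rot":[0,0,-0.115],"hand":1},{"linear":[0,0,0],"delta_rot":[0,0,-0.115],"hand":1},{"linear":[0,0,0],"delta_rot":[0,0,-0.115],"hand":1},{"linear":[0,0,0],"delta_rot":[0,0,-0.115],"hand":1},{"linear":[0,0,0],"delta_rot":[0,0,-0.115],"hand":1},{"linear":[0,-38,0],"delta_rot":[0,0,0],"hand":1},{"linear":[0,-38,0],"delta_rot":[0,0,0],"hand":1},{"linear":[0,-38,0],"delta_rot":[0,0,0],"hand":1}]' 30; python3 -m inch '[{"linear":[0,-38,0],"delta_rot":[0,0,0],"hand":1},{"linear":[0,-38,0],"delta_rot":[0,0,0],"hand":1},{"linear":[0,-38,0],"delta_rot":[0,0,0],"hand":1},{"linear":[0,-38,0],"delta_rot":[0,0,0],"hand":1},{"linear":[0,-38,0],"delta_rot":[0,0,0],"hand":1},{"linear":[0,-38,0],"delta_rot":[0,0,0],"hand":1},{"linear":[0,-38,0],"delta_rot":[0,0,0],"hand":1},{"linear":[0,-38,0],"delta_rot":[0,0,0],"hand":1},{"linear":[0,-38,0],"delta_rot":[0,0,0],"hand":1},{"linear":[0,-38,0],"delta_rot":[0,0,0],"hand":1},{"linear":[0,-38,0],"delta_rot":[0,0,0],"hand":1},{"linear":[0,-38,0],"delta_rot":[0,0,0],"hand":1}]'; python3 -m inch '[{"linear":[0,0,0],"delta_rot":[0,0,0],"hand":1},{"linear":[0,0,0],"delta_rot":[0,0,0],"hand":1}]'; python3 go.py 669.5 -1.5 110 126.8
```

```text
time_s: 1.1
tcp_pos: [0.3079, 0.4848, 0.2555]
tool_rot: [-0.316, 0.949, -0.0, -0.0]
contact_force: [1.4, 0.6, 0.2]
finger_gap: 0.999
grip_force: 0.0
time_s: 2.1
tcp_pos: [0.5813, 0.1186, 0.2558]
tool_rot: [-0.315, 0.949, 0.0, -0.0]
contact_force: [-0.1, 0.6, 0.1]
finger_gap: 0.997
grip_force: 0.0
time_s: 2.27
tcp_pos: [0.5812, 0.1185, 0.2555]
tool_rot: [-0.313, 0.95, 0.0, -0.001]
contact_force: [0.4, -0.2, -0.4]
finger_gap: 1.0
grip_force: 0.0
t 2.27 tcp [581.2 118.5 255.5] yaw 126.5 q6 -2.14 gap 1.0 F [ 0.4 -0.2 -0.4] grip 0.0
 ROT [ 0.001 -0.001 -0.005]  then SHIFT [   1.2 -148.9  145.5]
```

```bash
python3 -m inch '[{"linear":[0.3,-37.2,0],"delta_rot":[0,0,0],"hand":1},{"linear":[0.3,-37.2,0],"delta_rot":[0,0,0],"hand":1},{"linear":[0.3,-37.2,0],"delta_rot":[0,0,0],"hand":1},{"linear":[0.3,-37.2,0],"delta_rot":[0,0,0],"hand":0.5},{"linear":[0,0,29],"delta_rot":[0,0,0],"hand":0.5},{"linear":[0,0,29],"delta_rot":[0,0,0],"hand":0.5},{"linear":[0,0,29],"delta_rot":[0,0,0],"hand":0.5},{"linear":[0,0,29],"delta_rot":[0,0,0],"hand":0.5},{"linear":[0,0,29],"delta_rot":[0,0,0],"hand":0.5},{"linear":[0,0,0],"delta_rot":[0,0,0],"hand":0.5},{"linear":[0,0,0],"delta_rot":[0,0,0],"hand":0.5}]' ; python3 go.py 669.5 -1.5 110 126.8;  python3 -m inch '[{"linear":[0,0,0],"delta_rot":[0,0,0],"hand":0},{"linear":[0,0,0],"delta_rot":[0,0,0],"hand":0},{"linear":[0,0,0],"delta_rot":[0,0,0],"hand":0},{"linear":[0,0,0],"delta_rot":[0,0,0],"hand":0},{"linear":[0,0,0],"delta_rot":[0,0,0],"hand":0},{"linear":[0,0,0],"delta_rot":[0,0,0],"hand":0}]' 30; python3 go.py 669.5 -1.5 110 126.8
```

```text
time_s: 3.18
tcp_pos: [0.6678, 0.0022, 0.1102]
tool_rot: [-0.316, 0.949, 0.001, -0.001]
contact_force: [-0.0, -1.0, 0.1]
finger_gap: 0.501
grip_force: 0.0
t 3.18 tcp [667.8   2.2 110.2] yaw 126.8 q6 -2.33 gap 0.5 F [-0.  -1.   0.1] grip 0.0
 ROT [ 0.002 -0.001  0.   ]  then SHIFT [ 0.9 -4.   0.2]
time_s: 3.68
tcp_pos: [0.6713, -0.0022, 0.1121]
tool_rot: [-0.315, 0.949, -0.003, 0.003]
contact_force: [10.5, -9.7, -7.5]
finger_gap: 0.159
grip_force: 33.9
t 3.68 tcp [671.3  -2.2 112.1] yaw 126.7 q6 -2.33 gap 0.16 F [10.5 -9.7 -7.5] grip 33.9
 ROT [-0.007  0.003 -0.002]  then SHIFT [1.  1.7 2.1]
```

```bash
python3 -m inch '[{"linear":[0,-3,0],"delta_rot":[0,0,0],"hand":0},{"linear":[0,-2.5,0],"delta_rot":[0,0,0],"hand":0},{"linear":[0,0,0],"delta_rot":[0,0,0],"hand":0}]'; python3 -m inch '[{"linear":[0,0,0],"delta_rot":[0,0,0.11],"hand":0},{"linear":[0,0,0],"delta_rot":[0,0,0.11],"hand":0},{"linear":[0,0,0],"delta_rot":[0,0,0.11],"hand":0},{"linear":[0,0,0],"delta_rot":[0,0,0.11],"hand":0},{"linear":[0,0,0],"delta_rot":[0,0,0.11],"hand":0},{"linear":[0,0,0],"delta_rot":[0,0,0.11],"hand":0},{"linear":[0,0,0],"delta_rot":[0,0,0.11],"hand":0},{"linear":[0,0,0],"delta_rot":[0,0,0.11],"hand":0},{"linear":[0,0,0],"delta_rot":[0,0,0.11],"hand":0},{"linear":[0,0,0],"delta_rot":[0,0,0.06],"hand":0},{"linear":[0,0,0],"delta_rot":[0,0,0],"hand":0},{"linear":[0,0,0],"delta_rot":[0,0,0],"hand":0}]'; python3 go.py 671 -2.5 110 66.8
```

```text
time_s: 3.93
tcp_pos: [0.6717, -0.0027, 0.1121]
tool_rot: [-0.315, 0.949, 0.001, -0.0]
contact_force: [-3.1, 3.6, 5.0]
finger_gap: 0.157
grip_force: 35.6
time_s: 4.93
tcp_pos: [0.6717, -0.0019, 0.1121]
tool_rot: [0.203, 0.979, 0.001, -0.001]
contact_force: [-2.5, 5.5, 3.8]
finger_gap: 0.157
grip_force: 35.5
t 4.93 tcp [671.7  -1.9 112.1] yaw 66.6 q6 -1.28 gap 0.16 F [-2.5  5.5  3.8] grip 35.5
 ROT [ 0.002 -0.001 -0.003]  then SHIFT [ 0.4 -0.9  2.1]
```

```bash
python3 -m inch '[{"linear":[0,0,0],"delta_rot":[0,0,0],"hand":0.6},{"linear":[0,0,0],"delta_rot":[0,0,0],"hand":0.6},{"linear":[0,0,0],"delta_rot":[0,0,0],"hand":0.6},{"linear":[0,0,0],"delta_rot":[0,0,0],"hand":0.6},{"linear":[0,0,-20],"delta_rot":[0,0,0],"hand":0.6},{"linear":[0,0,-30],"delta_rot":[0,0,0],"hand":1},{"linear":[0,0,-20],"delta_rot":[0,0,0],"hand":1},{"linear":[0,0,0],"delta_rot":[0,0,-0.11],"hand":1},{"linear":[0,0,0],"delta_rot":[0,0,-0.11],"hand":1},{"linear":[0,0,0],"delta_rot":[0,0,-0.11],"hand":1},{"linear":[0,0,0],"delta_rot":[0,0,-0.11],"hand":1},{"linear":[0,0,0],"delta_rot":[0,0,-0.11],"hand":1}]'; python3 -m inch '[{"linear":[0,0,0],"delta_rot":[0,0,-0.11],"hand":1},{"linear":[0,0,0],"delta_rot":[0,0,-0.11],"hand":1},{"linear":[0,0,0],"delta_rot":[0,0,-0.11],"hand":1},{"linear":[0,0,0],"delta_rot":[0,0,0],"hand":1}]'; python3 go.py 432 -75.5 170 116.9
python3 - <<'E'
from meas import *
t=capture('top');cv2.imwrite('pics/top1.png',t)
for c in whites('top',t,140):
    u=c[:,0].mean(0)
    if 180<u[0]<400 and u[1]>250: print(u.round(),'z12',yawfit(c,'top',.012),'z34',yawfit(c,'top',.034))
E
```

```text
time_s: 5.93
tcp_pos: [0.672, -0.0043, 0.1813]
tool_rot: [-0.073, 0.997, -0.0, -0.0]
contact_force: [0.5, 0.2, -0.5]
finger_gap: 0.998
grip_force: 0.0
time_s: 6.27
tcp_pos: [0.672, -0.0042, 0.1812]
tool_rot: [-0.235, 0.972, -0.0, -0.0]
contact_force: [1.2, 0.4, -0.1]
finger_gap: 1.002
grip_force: 0.0
t 6.27 tcp [672.   -4.2 181.2] yaw 117.2 q6 -2.17 gap 1.0 F [ 1.2  0.4 -0.1] grip 0.0
 ROT [-0.    -0.     0.005]  then SHIFT [246.3  45.   11.2]
[189. 293.] z12 (379.2, 345.5, 86.4, 60.7, 3.4) z34 (379.5, 339.3, 84.9, 59.6, 3.4)
[231. 288.] z12 (397.0, 224.4, 78.9, 35.6, 45.1) z34 (396.9, 220.2, 77.5, 34.9, 45.1)
[383. 288.] z12 (408.7, -210.3, 88.4, 60.7, 0.5) z34 (408.5, -207.0, 86.9, 59.6, 0.5)
[336. 279.] z12 (432.5, -76.6, 77.2, 36.3, 28.0) z34 (431.9, -75.6, 75.9, 35.7, 28.0)
```

```bash
python3 -m inch '[{"linear":[35.2,6.4,0],"delta_rot":[0,0,0],"hand":1},{"linear":[35.2,6.4,0],"delta_rot":[0,0,0],"hand":1},{"linear":[35.2,6.4,0],"delta_rot":[0,0,0],"hand":1},{"linear":[35.2,6.4,0],"delta_rot":[0,0,0],"hand":1},{"linear":[35.2,6.4,0],"delta_rot":[0,0,0],"hand":1},{"linear":[35.2,6.4,0],"delta_rot":[0,0,0],"hand":1},{"linear":[35.2,6.6,0],"delta_rot":[0,0,0],"hand":1},{"linear":[0,0,37],"delta_rot":[0,0,0],"hand":1},{"linear":[0,0,37],"delta_rot":[0,0,0],"hand":1},{"linear":[0,0,37],"delta_rot":[0,0,0],"hand":1},{"linear":[0,0,25],"delta_rot":[0,0,0],"hand":1},{"linear":[0,0,12],"delta_rot":[0,0,0],"hand":1}]'; python3 -m inch '[{"linear":[0,0,0],"delta_rot":[0,0,0],"hand":0},{"linear":[0,0,0],"delta_rot":[0,0,0],"hand":0},{"linear":[0,0,0],"delta_rot":[0,0,0],"hand":0},{"linear":[0,0,0],"delta_rot":[0,0,0],"hand":0},{"linear":[0,0,0],"delta_rot":[0,0,0],"hand":0},{"linear":[0,0,0],"delta_rot":[0,0,0],"hand":0},{"linear":[0,0,0],"delta_rot":[0,0,0],"hand":0}]' 60;python3 go.py 432 -75.5 170 116.9
```

```text
time_s: 7.32
tcp_pos: [0.4295, -0.0751, 0.0301]
tool_rot: [-0.231, 0.973, 0.001, -0.002]
contact_force: [-1.1, -0.5, 0.4]
finger_gap: 1.001
grip_force: 0.0
time_s: 7.9
tcp_pos: [0.4338, -0.0764, 0.0351]
tool_rot: [-0.233, 0.972, -0.001, 0.002]
contact_force: [0.2, 0.2, 6.7]
finger_gap: 0.381
grip_force: 61.4
t 7.9 tcp [433.8 -76.4  35.1] yaw 117.0 q6 -2.4 gap 0.38 F [0.2 0.2 6.7] grip 61.4
 ROT [-0.003  0.003  0.001]  then SHIFT [   1.2    1.6 -134.9]
```

```bash
python3 -m inch '[{"linear":[0,0,-15],"delta_rot":[0,0,0],"hand":0},{"linear":[0,0,-35],"delta_rot":[0,0,0],"hand":0},{"linear":[0,0,-40],"delta_rot":[0,0,0],"hand":0},{"linear":[0,0,-40],"delta_rot":[0,0,0],"hand":0},{"linear":[0,0,0],"delta_rot":[0,0,0.118],"hand":0},{"linear":[0,0,0],"delta_rot":[0,0,0.118],"hand":0},{"linear":[0,0,0],"delta_rot":[0,0,0.118],"hand":0},{"linear":[0,0,0],"delta_rot":[0,0,0.118],"hand":0},{"linear":[0,0,0],"delta_rot":[0,0,0],"hand":0}]' ;python3 go.py 618 -337 150 90
python3 - <<'E'
from meas import *
t=cv2.imread('pics/top1.png')
g=cv2.medianBlur(cv2.cvtColor(t,cv2.COLOR_BGR2GRAY),3)
c=cv2.HoughCircles(g[160:270,365:475],cv2.HOUGH_GRADIENT,2,50,param1=80,param2=20,minRadius=28,maxRadius=38)
for u,v,r in c[0][:3]: p=ray('top',(u+365,v+160),.058)[0]*1000;print(u+365,v+160,r,p.round(1))
E
```

```text
time_s: 8.65
tcp_pos: [0.4321, -0.0757, 0.1638]
tool_rot: [0.003, 1.0, -0.0, 0.0]
contact_force: [-0.3, -0.7, -1.1]
finger_gap: 0.384
grip_force: 60.3
t 8.65 tcp [432.1 -75.7 163.8] yaw 89.7 q6 -1.92 gap 0.38 F [-0.3 -0.7 -1.1] grip 60.3
 ROT [-0.     0.001 -0.005]  then SHIFT [-185.9 -261.3   13.8]
418.0 217.0 30.2 [ 612.3 -301.9   58. ]
```

```bash
python3 -m inch '[{"linear":[-20.3,-29,0],"delta_rot":[0,0,0],"hand":0},{"linear":[-20.3,-29,0],"delta_rot":[0,0,0],"hand":0},{"linear":[-20.3,-29,0],"delta_rot":[0,0,0],"hand":0},{"linear":[-20.3,-29,0],"delta_rot":[0,0,0],"hand":0},{"linear":[-20.3,-29,0],"delta_rot":[0,0,0],"hand":0},{"linear":[-20.3,-29,0],"delta_rot":[0,0,0],"hand":0},{"linear":[-20.3,-29,0],"delta_rot":[0,0,0],"hand":0},{"linear":[-20.3,-29,0],"delta_rot":[0,0,0],"hand":0},{"linear":[-20.3,-29,0],"delta_rot":[0,0,0],"hand":0},{"linear":[0,0,0],"delta_rot":[0,0,0],"hand":0},{"linear":[0,0,0],"delta_rot":[0,0,0],"hand":0}]' ;python3 go.py 615 -337 71 90
python3 - <<'E'
from meas import *
t=capture('top');cv2.imwrite('pics/top2.png',t);s=capture('scene')
a=cv2.resize(t[150:350,320:480],None,fx=2.5,fy=2.5);b=cv2.resize(s[150:350,180:340],None,fx=2.5,fy=2.5)
cv2.imwrite('pics/c3.png',np.hstack([a,b]))
E
```

```text
time_s: 9.57
tcp_pos: [0.6145, -0.3381, 0.1617]
tool_rot: [-0.0, 1.0, 0.001, -0.001]
contact_force: [-0.8, 0.6, -1.0]
finger_gap: 0.382
grip_force: 60.4
t 9.57 tcp [ 614.5 -338.1  161.7] yaw 90.0 q6 -2.19 gap 0.38 F [-0.8  0.6 -1. ] grip 60.4
 ROT [ 0.001 -0.002  0.001]  then SHIFT [-0.5  1.1 90.7]
```

View pics/c3.png

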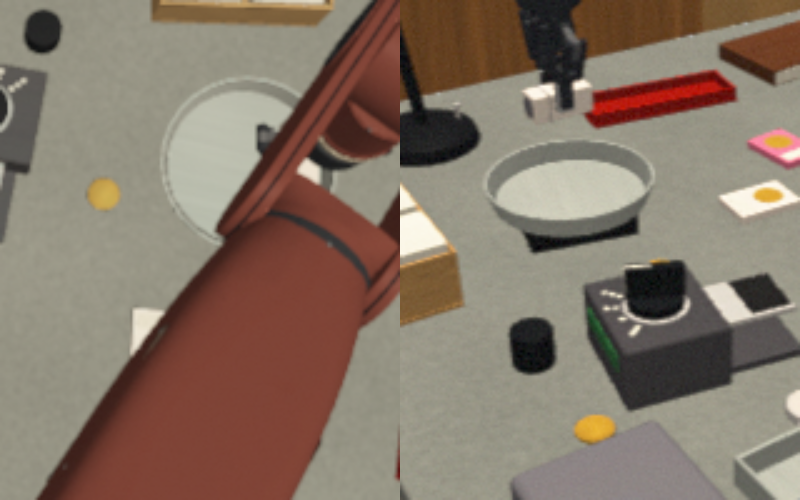

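```bash
python3 -m inch '[{"linear":[0,1,30],"delta_rot":[0,0,0],"hand":0},{"linear":[0,0,30],"delta_rot":[0,0,0],"hand":0},{"linear":[0,0,20],"delta_rot":[0,0,0],"hand":0},{"linear":[0,0,8],"delta_rot":[0,0,0],"hand":0},{"linear":[0,0,2],"delta_rot":[0,0,0],"hand":0},{"linear":[0,0,0],"delta_rot":[0,0,0],"hand":0}]' ; python3 -m inch '[{"linear":[0,0,0],"delta_rot":[0,0,0],"hand":0.52},{"linear":[0,0,0],"delta_rot":[0,0,0],"hand":0.52},{"linear":[0,0,0],"delta_rot":[0,0,0],"hand":0.52},{"linear":[0,0,-20],"delta_rot":[0,0,0],"hand":0.52},{"linear":[0,0,-35],"delta_rot":[0,0,0],"hand":0.52},{"linear":[0,0,-40],"delta_rot":[0,0,0],"hand":1},{"linear":[0,0,0],"delta_rot":[0,0,0],"hand":1}]';python3 go.py 397 220.3 180 135
```

```text
time_s: 10.17
tcp_pos: [0.6146, -0.3352, 0.074]
tool_rot: [-0.0, 1.0, -0.0, 0.0]
contact_force: [1.4, 0.7, -0.8]
finger_gap: 0.386
grip_force: 60.4
time_s: 10.75
tcp_pos: [0.6191, -0.339, 0.18]
tool_rot: [0.0, 1.0, -0.005, 0.007]
contact_force: [0.3, -0.7, 2.9]
finger_gap: 0.785
grip_force: 0.0
t 10.75 tcp [ 619.1 -339.   180. ] yaw 90.0 q6 -2.18 gap 0.79 F [ 0.3 -0.7  2.9] grip 0.0
 ROT [-0.014  0.009 -0.786]  then SHIFT [-238.5  552.5    0. ]
```

```bash
python3 -m inch '[{"linear":[30,18.4,0],"delta_rot":[0,0,0],"hand":1},{"linear":[30,18.4,0],"delta_rot":[0,0,0],"hand":1},{"linear":[30,18.4,0],"delta_rot":[0,0,0],"hand":1},{"linear":[30,18.4,0],"delta_rot":[0,0,0],"hand":1},{"linear":[30,18.4,0],"delta_rot":[0,0,0],"hand":1},{"linear":[30,18.4,0],"delta_rot":[0,0,0],"hand":1},{"linear":[29,18.3,0],"delta_rot":[0,0,0.01],"hand":1},{"linear":[0,0,35],"delta_rot":[0,0,0],"hand":1},{"linear":[0,0,35],"delta_rot":[0,0,0],"hand":1},{"linear":[0,0,35],"delta_rot":[0,0,0],"hand":1},{"linear":[0,0,20],"delta_rot":[0,0,0],"hand":1},{"linear":[0,0,0],"delta_rot":[0,0,0],"hand":1}]';python3 go.py 409.5 -210.3 30 89
python3 - <<'E'
from meas import *
t=capture('scene');cv2.imwrite('pics/s3.png',cv2.resize(t[190:270,260:380],None,fx=5,fy=5))
E
```

```text
time_s: 11.75
tcp_pos: [0.4032, -0.2053, 0.0401]
tool_rot: [0.005, 1.0, 0.002, -0.002]
contact_force: [-0.7, 0.7, 0.3]
finger_gap: 1.003
grip_force: 0.0
t 11.75 tcp [ 403.2 -205.3   40.1] yaw 89.4 q6 -2.21 gap 1.0 F [-0.7  0.7  0.3] grip 0.0
 ROT [ 0.003 -0.005  0.007]  then SHIFT [-6.4 -4.9 10.1]
```

View pics/s3.png

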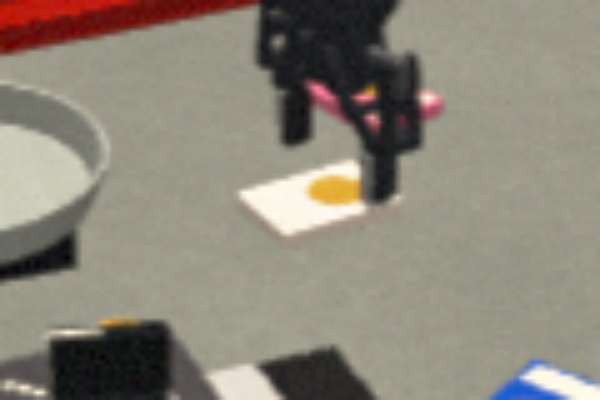

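```bash
python3 -m inch '[{"linear":[-6,-5,0],"delta_rot":[0,0,0.005],"hand":0.85},{"linear":[0,0,0],"delta_rot":[0,0,0],"hand":0.85},{"linear":[0,0,6],"delta_rot":[0,0,0],"hand":0.85},{"linear":[0,0,0],"delta_rot":[0,0,0],"hand":0.85},{"linear":[0,0,0],"delta_rot":[0,0,0],"hand":0.85}]';python3 -m inch '[{"linear":[0,0,3],"delta_rot":[0,0,0],"hand":0.85},{"linear":[0,0,0],"delta_rot":[0,0,0],"hand":0.85}]';python3 -m inch '[{"linear":[0,0,3],"delta_rot":[0,0,0],"hand":0.85},{"linear":[0,0,0],"delta_rot":[0,0,0],"hand":0.85}]';python3 go.py 409.5 -210.3 30 89
```

```text
time_s: 12.22
tcp_pos: [0.4119, -0.2123, 0.0377]
tool_rot: [0.008, 1.0, -0.0, 0.0]
contact_force: [-0.2, 0.5, -0.3]
finger_gap: 0.85
grip_force: 0.0
time_s: 12.38
tcp_pos: [0.4115, -0.2119, 0.0341]
tool_rot: [0.008, 1.0, 0.0, -0.0]
contact_force: [-0.1, 0.1, -0.4]
finger_gap: 0.852
grip_force: 0.0
time_s: 12.55
tcp_pos: [0.4113, -0.2118, 0.0308]
tool_rot: [0.008, 1.0, 0.0, -0.0]
contact_force: [0.1, -0.1, 0.1]
finger_gap: 0.846
grip_force: 0.0
t 12.55 tcp [ 411.3 -211.8   30.8] yaw 89.1 q6 -2.2 gap 0.85 F [ 0.1 -0.1  0.1] grip 0.0
 ROT [ 0.    -0.001  0.002]  then SHIFT [1.9 1.5 0.8]
```

```bash
python3 -m inch '[{"linear":[0,0,4],"delta_rot":[0,0,0],"hand":0.85},{"linear":[0,0,0],"delta_rot":[0,0,0],"hand":0.85},{"linear":[0,0,0],"delta_rot":[0,0,0],"hand":0.85}]';python3 -m inch '[{"linear":[0,0,4],"delta_rot":[0,0,0],"hand":0.85},{"linear":[0,0,0],"delta_rot":[0,0,0],"hand":0.85},{"linear":[0,0,0],"delta_rot":[0,0,0],"hand":0.85}]'; 
```

```text
time_s: 12.8
tcp_pos: [0.4114, -0.2119, 0.0269]
tool_rot: [0.008, 1.0, 0.0, -0.0]
contact_force: [0.4, -0.4, -0.0]
finger_gap: 0.854
grip_force: 0.0
time_s: 13.05
tcp_pos: [0.4115, -0.2119, 0.023]
tool_rot: [0.008, 1.0, 0.0, -0.0]
contact_force: [0.2, 0.1, 0.1]
finger_gap: 0.853
grip_force: 0.0
```

```bash
python3 -m inch '[{"linear":[0,0,3],"delta_rot":[0,0,0],"hand":0.85},{"linear":[0,0,0],"delta_rot":[0,0,0],"hand":0.85},{"linear":[0,0,0],"delta_rot":[0,0,0],"hand":0.85}]';python3 -m inch '[{"linear":[0,0,0],"delta_rot":[0,0,0],"hand":0.6},{"linear":[0,0,0],"delta_rot":[0,0,0],"hand":0.6},{"linear":[0,0,0],"delta_rot":[0,0,0],"hand":0.6},{"linear":[0,0,0],"delta_rot":[0,0,0],"hand":0.6},{"linear":[0,0,0],"delta_rot":[0,0,0],"hand":0.6}]' 60; python3 - <<'E'
from meas import *
t=capture('scene');cv2.imwrite('pics/s4.png',cv2.resize(t[200:260,280:370],None,fx=6,fy=6,interpolation=cv2.INTER_CUBIC))
E
```

```text
time_s: 13.3
tcp_pos: [0.4115, -0.212, 0.0201]
tool_rot: [0.008, 1.0, 0.0, -0.0]
contact_force: [1.0, 0.0, 0.3]
finger_gap: 0.853
grip_force: 0.0
time_s: 13.72
tcp_pos: [0.4121, -0.2124, 0.0207]
tool_rot: [0.008, 1.0, -0.0, 0.0]
contact_force: [0.0, -0.2, 4.7]
finger_gap: 0.684
grip_force: 64.7
```

```bash
python3 -m inch '[{"linear":[0,0,-10],"delta_rot":[0,0,0],"hand":0.4},{"linear":[0,0,-30],"delta_rot":[0,0,0],"hand":0.4},{"linear":[0,0,-35],"delta_rot":[0,0,0],"hand":0.4},{"linear":[0,0,-35],"delta_rot":[0,0,0],"hand":0.4},{"linear":[0,0,-35],"delta_rot":[0,0,0],"hand":0.4},{"linear":[0,0,0],"delta_rot":[0,0,-0.03],"hand":0.4},{"linear":[0,0,0],"delta_rot":[0,0,0],"hand":0.4}]'; python3 go.py 567 311 165 91; python3 - <<'E'
from meas import *
t=capture('scene');cv2.imwrite('pics/s4.png',cv2.resize(t[150:300,240:400],None,fx=4,fy=4,interpolation=cv2.INTER_CUBIC))
E
```

```text
time_s: 14.35
tcp_pos: [0.4129, -0.213, 0.1683]
tool_rot: [-0.008, 1.0, -0.002, 0.002]
contact_force: [0.5, 0.6, -0.9]
finger_gap: 0.685
grip_force: 64.8
t 14.35 tcp [ 412.9 -213.   168.3] yaw 90.9 q6 -2.23 gap 0.68 F [ 0.5  0.6 -0.9] grip 64.8
 ROT [-0.003  0.004 -0.002]  then SHIFT [-163.2  521.3    3.3]
```

View pics/s4.png

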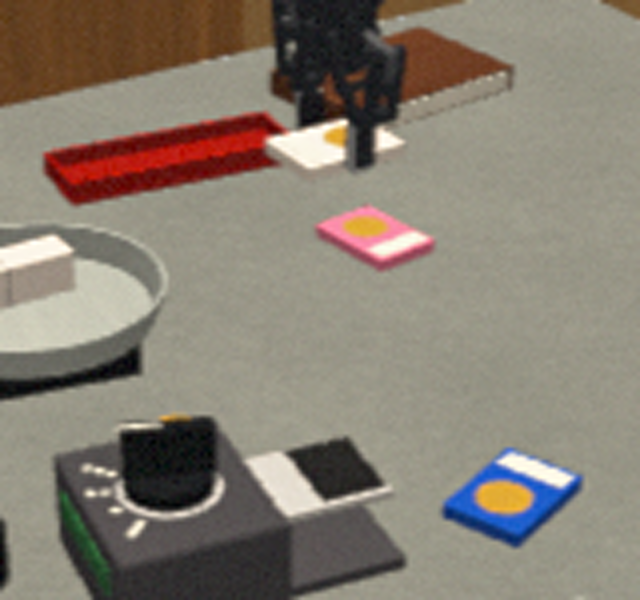

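```bash
python3 -m inch '[{"linear":[-11.6,37.2,0],"delta_rot":[0,0,0],"hand":0.4},{"linear":[-11.6,37.2,0],"delta_rot":[0,0,0],"hand":0.4},{"linear":[-11.6,37.2,0],"delta_rot":[0,0,0],"hand":0.4},{"linear":[-11.6,37.2,0],"delta_rot":[0,0,0],"hand":0.4},{"linear":[-11.6,37.2,0],"delta_rot":[0,0,0],"hand":0.4},{"linear":[-11.6,37.2,0],"delta_rot":[0,0,0],"hand":0.4},{"linear":[-11.6,37.2,0],"delta_rot":[0,0,0],"hand":0.4},{"linear":[-11.6,37.2,0],"delta_rot":[0,0,0],"hand":0.4},{"linear":[-11.6,37.2,0],"delta_rot":[0,0,0],"hand":0.4},{"linear":[-11.6,37.2,0],"delta_rot":[0,0,0],"hand":0.4},{"linear":[-11.6,37.2,0],"delta_rot":[0,0,0],"hand":0.4},{"linear":[-11.6,37.2,0],"delta_rot":[0,0,0],"hand":0.4}]'; python3 -m inch '[{"linear":[-11.6,37.2,0],"delta_rot":[0,0,0],"hand":0.4},{"linear":[-11.6,37.2,0],"delta_rot":[0,0,0],"hand":0.4},{"linear":[0,0,0],"delta_rot":[0,0,0],"hand":0.4},{"linear":[0,0,0],"delta_rot":[0,0,0],"hand":0.4},{"linear":[0,0,0],"delta_rot":[0,0,0],"hand":0.4}]';python3 go.py 567 311 60 91
```

```text
time_s: 15.4
tcp_pos: [0.543, 0.2378, 0.1627]
tool_rot: [-0.007, 1.0, -0.001, -0.002]
contact_force: [0.6, 0.7, -0.3]
finger_gap: 0.678
grip_force: 64.8
time_s: 15.82
tcp_pos: [0.5651, 0.3103, 0.1627]
tool_rot: [-0.007, 1.0, -0.001, -0.002]
contact_force: [0.0, 0.2, -0.7]
finger_gap: 0.684
grip_force: 64.8
t 15.82 tcp [565.1 310.3 162.7] yaw 90.8 q6 -1.21 gap 0.68 F [ 0.   0.2 -0.7] grip 64.8
 ROT [-0.002 -0.004 -0.003]  then SHIFT [ -1.9   0.7 102.7]
```

```bash
python3 -m inch '[{"linear":[-2,0.7,30],"delta_rot":[0,0,0],"hand":0.4},{"linear":[0,0,30],"delta_rot":[0,0,0],"hand":0.4},{"linear":[0,0,25],"delta_rot":[0,0,0],"hand":0.4},{"linear":[0,0,12],"delta_rot":[0,0,0],"hand":0.4},{"linear":[0,0,5],"delta_rot":[0,0,0],"hand":0.4},{"linear":[0,0,0],"delta_rot":[0,0,0],"hand":0.4},{"linear":[0,0,0],"delta_rot":[0,0,0],"hand":0.4}]';  python3 go.py 567 311 58 91; python3 -m inch '[{"linear":[0,0,2],"delta_rot":[0,0,0],"hand":0.85},{"linear":[0,0,0],"delta_rot":[0,0,0],"hand":0.85},{"linear":[0,0,0],"delta_rot":[0,0,0],"hand":0.85},{"linear":[0,0,-20],"delta_rot":[0,0,0],"hand":0.85},{"linear":[0,0,-35],"delta_rot":[0,0,0],"hand":0.85},{"linear":[0,0,-40],"delta_rot":[0,0,0],"hand":1},{"linear":[0,0,0],"delta_rot":[0,0,0],"hand":1},{"linear":[0,0,0],"delta_rot":[0,0,0],"hand":1}]'; python3 go.py 379 345.5 160 93.5; python3 - <<'E'
from meas import *
for n in('top','scene'):
  t=capture(n)
  if n=='scene': cv2.imwrite('pics/s5.png',t)
  for c in whites(n,t,150):
    u=c[:,0].mean(0);y=yawfit(c,n,.012)
    if 330<y[0]<460: print(n,u.round(),'z12',y,'z34',yawfit(c,n,.034))
E
```

```text
time_s: 16.4
tcp_pos: [0.5695, 0.3114, 0.0646]
tool_rot: [-0.007, 1.0, 0.0, 0.001]
contact_force: [0.2, -0.2, -0.1]
finger_gap: 0.682
grip_force: 64.8
t 16.4 tcp [569.5 311.4  64.6] yaw 90.8 q6 -1.21 gap 0.68 F [ 0.2 -0.2 -0.1] grip 64.8
 ROT [ 0.     0.001 -0.004]  then SHIFT [ 2.5 -0.4  6.6]
time_s: 17.07
tcp_pos: [0.5713, 0.313, 0.1615]
tool_rot: [-0.007, 1.0, 0.002, 0.004]
contact_force: [1.0, -0.0, -0.8]
finger_gap: 1.0
grip_force: 0.0
t 17.07 tcp [571.3 313.  161.5] yaw 90.8 q6 -1.21 gap 1.0 F [ 1.  -0.  -0.8] grip 0.0
 ROT [ 0.003  0.009 -0.047]  then SHIFT [190.   44.2   1.5]
top [296. 285.] z12 (411.6, 38.7, 51.0, 18.2, -70.0) z34 (411.3, 37.7, 50.2, 17.9, -70.0)
top [231. 288.] z12 (397.2, 224.4, 78.2, 34.9, 45.1) z34 (397.2, 220.2, 76.9, 34.3, 45.1)
scene [469. 327.] z12 (379.2, 345.2, 88.0, 62.9, 4.2) z34 (402.0, 360.4, 85.3, 61.0, 4.2)
```

View pics/s5.png

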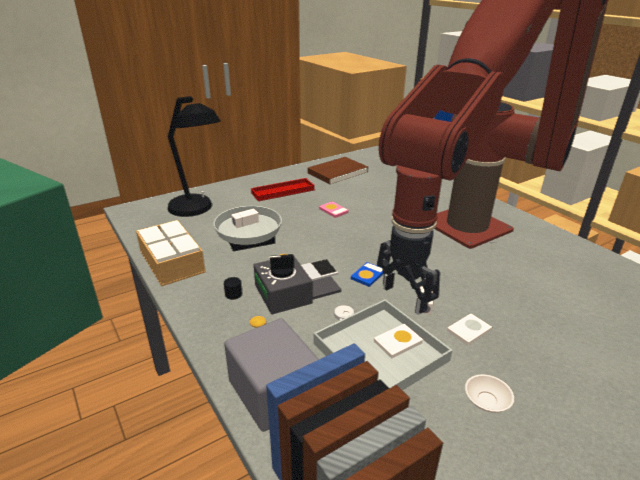

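```bash
python3 -m inch '[{"linear":[31.6,7.3,0],"delta_rot":[0,0,-0.047],"hand":1},{"linear":[31.6,7.3,0],"delta_rot":[0,0,0],"hand":1},{"linear":[31.6,7.3,0],"delta_rot":[0,0,0],"hand":1},{"linear":[31.6,7.3,0],"delta_rot":[0,0,0],"hand":1},{"linear":[31.6,7.3,0],"delta_rot":[0,0,0],"hand":1},{"linear":[31.6,7.3,0],"delta_rot":[0,0,0],"hand":1},{"linear":[0,0,35],"delta_rot":[0,0,0],"hand":1},{"linear":[0,0,35],"delta_rot":[0,0,0],"hand":1},{"linear":[0,0,35],"delta_rot":[0,0,0],"hand":0.9},{"linear":[0,0,12],"delta_rot":[0,0,0],"hand":0.9},{"linear":[0,0,0],"delta_rot":[0,0,0],"hand":0.9},{"linear":[0,0,0],"delta_rot":[0,0,0],"hand":0.9}]'; python3 go.py 379.2 345.4 20 93.8
```

```text
time_s: 18.17
tcp_pos: [0.3764, 0.3448, 0.0387]
tool_rot: [-0.031, 1.0, -0.001, -0.001]
contact_force: [0.3, 1.0, 1.2]
finger_gap: 0.899
grip_force: 0.0
t 18.17 tcp [376.4 344.8  38.7] yaw 93.5 q6 -1.04 gap 0.9 F [0.3 1.  1.2] grip 0.0
 ROT [-0.001 -0.002 -0.005]  then SHIFT [-2.8  0.4 18.7]
```

```bash
python3 -m inch '[{"linear":[-2.5,0,8],"delta_rot":[0,0,0],"hand":0.9},{"linear":[0,0,6],"delta_rot":[0,0,0],"hand":0.9},{"linear":[0,0,4],"delta_rot":[0,0,0],"hand":0.9},{"linear":[0,0,0],"delta_rot":[0,0,0],"hand":0.9},{"linear":[0,0,0],"delta_rot":[0,0,0],"hand":0.9}]'; python3 -m inch '[{"linear":[0,0,0],"delta_rot":[0,0,0],"hand":0.5},{"linear":[0,0,0],"delta_rot":[0,0,0],"hand":0.5},{"linear":[0,0,0],"delta_rot":[0,0,0],"hand":0.5},{"linear":[0,0,0],"delta_rot":[0,0,0],"hand":0.5},{"linear":[0,0,0],"delta_rot":[0,0,0],"hand":0.5}]' 60; python3 -m inch '[{"linear":[0,0,-10],"delta_rot":[0,0,0],"hand":0.4},{"linear":[0,0,-30],"delta_rot":[0,0,0],"hand":0.4},{"linear":[0,0,-35],"delta_rot":[0,0,0],"hand":0.4},{"linear":[0,0,-35],"delta_rot":[0,0,0],"hand":0.4},{"linear":[0,0,-30],"delta_rot":[0,0,0],"hand":0.4},{"linear":[0,0,0],"delta_rot":[0,0,0.046],"hand":0.4},{"linear":[0,0,0],"delta_rot":[0,0,0],"hand":0.4}]'; python3 go.py 660 312 160 91
```

```text
time_s: 18.58
tcp_pos: [0.3796, 0.3455, 0.0215]
tool_rot: [-0.031, 1.0, 0.0, 0.0]
contact_force: [-0.1, -0.3, 0.2]
finger_gap: 0.902
grip_force: 0.0
time_s: 19.0
tcp_pos: [0.3802, 0.3459, 0.0222]
tool_rot: [-0.031, 1.0, 0.0, 0.001]
contact_force: [-0.1, 0.3, 5.7]
finger_gap: 0.682
grip_force: 64.7
time_s: 19.58
tcp_pos: [0.3807, 0.3464, 0.1644]
tool_rot: [-0.007, 1.0, 0.001, 0.002]
contact_force: [0.5, -0.0, -0.9]
finger_gap: 0.682
grip_force: 64.6
t 19.58 tcp [380.7 346.4 164.4] yaw 90.8 q6 -1.0 gap 0.68 F [ 0.5 -0.  -0.9] grip 64.6
 ROT [ 0.003  0.004 -0.004]  then SHIFT [-278.6  -39.2    4.4]
```

```bash
python3 -m inch '[{"linear":[-35,-4.9,0],"delta_rot":[0,0,0],"hand":0.4},{"linear":[-35,-4.9,0],"delta_rot":[0,0,0],"hand":0.4},{"linear":[-35,-4.9,0],"delta_rot":[0,0,0],"hand":0.4},{"linear":[-35,-4.9,0],"delta_rot":[0,0,0],"hand":0.4},{"linear":[-35,-4.9,0],"delta_rot":[0,0,0],"hand":0.4},{"linear":[-35,-4.9,0],"delta_rot":[0,0,0],"hand":0.4},{"linear":[-35,-4.9,0],"delta_rot":[0,0,0],"hand":0.4},{"linear":[-35,-4.9,0],"delta_rot":[0,0,0],"hand":0.4},{"linear":[0,0,0],"delta_rot":[0,0,0],"hand":0.4},{"linear":[0,0,0],"delta_rot":[0,0,0],"hand":0.4},{"linear":[0,0,0],"delta_rot":[0,0,0],"hand":0.4}]'; python3 go.py 662 312 60 91; python3 - <<'E'
from meas import *
t=capture('top');s=capture('scene')
cv2.imwrite('pics/c6.png',np.hstack([cv2.resize(t[165:265,150:250],(400,400)),cv2.resize(s[280:400,300:460],(400,300))[:, :] if 0 else cv2.resize(s[280:400,300:420],(400,400))]))
E
```

```text
time_s: 20.5
tcp_pos: [0.6586, 0.3101, 0.1591]
tool_rot: [-0.008, 1.0, -0.0, -0.002]
contact_force: [-0.7, -0.7, -0.2]
finger_gap: 0.677
grip_force: 64.5
t 20.5 tcp [658.6 310.1 159.1] yaw 90.9 q6 -1.25 gap 0.68 F [-0.7 -0.7 -0.2] grip 64.5
 ROT [-0.001 -0.004 -0.002]  then SHIFT [-3.5  1.8 99.1]
```

View pics/c6.png

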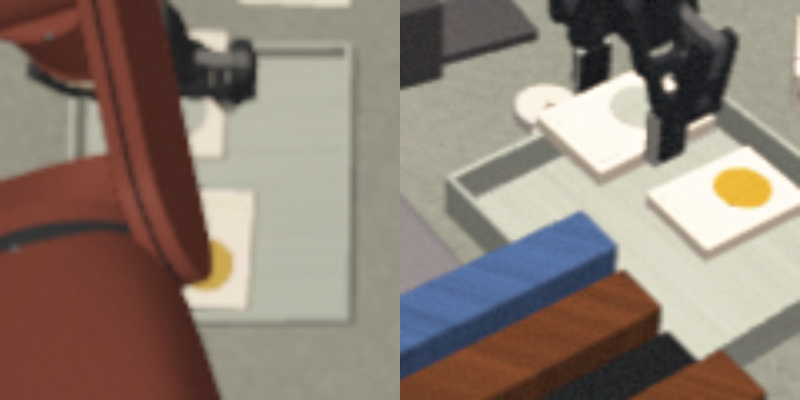

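```bash
python3 -m inch '[{"linear":[-2,1,30],"delta_rot":[0,0,0],"hand":0.4},{"linear":[0,0,30],"delta_rot":[0,0,0],"hand":0.4},{"linear":[0,0,22],"delta_rot":[0,0,0],"hand":0.4},{"linear":[0,0,12],"delta_rot":[0,0,0],"hand":0.4},{"linear":[0,0,5],"delta_rot":[0,0,0],"hand":0.4},{"linear":[0,0,0],"delta_rot":[0,0,0],"hand":0.4},{"linear":[0,0,0],"delta_rot":[0,0,0],"hand":0.4}]';  python3 -m inch '[{"linear":[0,0,2],"delta_rot":[0,0,0],"hand":0.85},{"linear":[0,0,0],"delta_rot":[0,0,0],"hand":0.85},{"linear":[0,0,0],"delta_rot":[0,0,0],"hand":0.85},{"linear":[0,0,-20],"delta_rot":[0,0,0],"hand":0.85},{"linear":[0,0,-35],"delta_rot":[0,0,0],"hand":0.85},{"linear":[0,0,-40],"delta_rot":[0,0,0],"hand":1},{"linear":[0,0,-20],"delta_rot":[0,0,0],"hand":1},{"linear":[0,0,0],"delta_rot":[0,0,0],"hand":1}]'; python3 - <<'E'
from meas import *
for n in('top','scene'):
  t=capture(n)
  for c in whites(n,t,150):
    y=yawfit(c,n,.034)
    if 330<y[0]<460: print(n,'z34',y)
E
python3 go.py 397.5 220.3 170 135
```

```text
time_s: 21.18
tcp_pos: [0.6626, 0.3121, 0.064]
tool_rot: [-0.008, 1.0, 0.0, 0.001]
contact_force: [-0.2, 0.6, 0.1]
finger_gap: 0.679
grip_force: 64.5
time_s: 21.85
tcp_pos: [0.666, 0.3129, 0.1847]
tool_rot: [-0.008, 1.0, 0.002, 0.006]
contact_force: [1.1, 0.4, 1.0]
finger_gap: 1.002
grip_force: 0.0
top z34 (411.3, 37.7, 50.2, 17.9, -70.0)
top z34 (397.0, 220.1, 76.5, 34.3, 45.1)
scene z34 (398.7, 220.0, 80.6, 36.3, 45.1)
t 21.95 tcp [663.1 311.9 177.9] yaw 90.9 q6 -1.25 gap 1.0 F [-0.4  0.1 -1.1] grip 0.0
 ROT [-0.     0.004 -0.77 ]  then SHIFT [252.6 123.1   7.9]
```

```bash
python3 -m inch '[{"linear":[0,0,0],"delta_rot":[0,0,-0.11],"hand":1},{"linear":[0,0,0],"delta_rot":[0,0,-0.11],"hand":1},{"linear":[0,0,0],"delta_rot":[0,0,-0.11],"hand":1},{"linear":[0,0,0],"delta_rot":[0,0,-0.11],"hand":1},{"linear":[0,0,0],"delta_rot":[0,0,-0.11],"hand":1},{"linear":[0,0,0],"delta_rot":[0,0,-0.11],"hand":1},{"linear":[0,0,0],"delta_rot":[0,0,-0.11],"hand":1},{"linear":[31.6,15.4,0],"delta_rot":[0,0,0],"hand":1},{"linear":[31.6,15.4,0],"delta_rot":[0,0,0],"hand":1},{"linear":[31.6,15.4,0],"delta_rot":[0,0,0],"hand":1},{"linear":[31.6,15.4,0],"delta_rot":[0,0,0],"hand":1},{"linear":[31.6,15.4,0],"delta_rot":[0,0,0],"hand":1}]'; python3 -m inch '[{"linear":[31.6,15.4,0],"delta_rot":[0,0,0],"hand":1},{"linear":[31.6,15.4,0],"delta_rot":[0,0,0],"hand":1},{"linear":[31.6,15.4,0],"delta_rot":[0,0,0],"hand":1},{"linear":[0,0,35],"delta_rot":[0,0,0],"hand":1},{"linear":[0,0,35],"delta_rot":[0,0,0],"hand":1},{"linear":[0,0,30],"delta_rot":[0,0,0],"hand":1},{"linear":[0,0,0],"delta_rot":[0,0,0],"hand":1},{"linear":[0,0,0],"delta_rot":[0,0,0],"hand":1},{"linear":[0,0,0],"delta_rot":[0,0,0],"hand":1}]';python3 go.py 397.8 220.3 34 135.1
```

```text
time_s: 22.95
tcp_pos: [0.4929, 0.2532, 0.1728]
tool_rot: [-0.383, 0.924, 0.0, -0.002]
contact_force: [0.4, -0.5, 0.6]
finger_gap: 0.999
grip_force: 0.0
time_s: 23.7
tcp_pos: [0.3964, 0.22, 0.0758]
tool_rot: [-0.383, 0.924, 0.0, -0.0]
contact_force: [0.2, 0.4, -0.6]
finger_gap: 0.998
grip_force: 0.0
t 23.7 tcp [396.4 220.   75.8] yaw 135.0 q6 -2.02 gap 1.0 F [ 0.2  0.4 -0.6] grip 0.0
 ROT [ 0.    -0.    -0.002]  then SHIFT [-1.2 -0.8 41.8]
```

```bash
python3 -m inch '[{"linear":[-1,-0.8,25],"delta_rot":[0,0,0],"hand":1},{"linear":[0,0,16],"delta_rot":[0,0,0],"hand":1},{"linear":[0,0,0],"delta_rot":[0,0,0],"hand":0},{"linear":[0,0,0],"delta_rot":[0,0,0],"hand":0},{"linear":[0,0,0],"delta_rot":[0,0,0],"hand":0},{"linear":[0,0,0],"delta_rot":[0,0,0],"hand":0},{"linear":[0,0,0],"delta_rot":[0,0,0],"hand":0},{"linear":[0,0,0],"delta_rot":[0,0,0],"hand":0},{"linear":[0,0,0],"delta_rot":[0,0,0],"hand":0}]' 60; python3 -m inch '[{"linear":[0,0,-15],"delta_rot":[0,0,0],"hand":0},{"linear":[0,0,-35],"delta_rot":[0,0,0],"hand":0},{"linear":[0,0,-40],"delta_rot":[0,0,0],"hand":0},{"linear":[0,0,-40],"delta_rot":[0,0,0],"hand":0},{"linear":[0,0,0],"delta_rot":[0,0,0.113],"hand":0},{"linear":[0,0,0],"delta_rot":[0,0,0.112],"hand":0},{"linear":[0,0,0],"delta_rot":[0,0,0.112],"hand":0},{"linear":[0,0,0],"delta_rot":[0,0,0.112],"hand":0},{"linear":[0,0,0],"delta_rot":[0,0,0.112],"hand":0},{"linear":[0,0,0],"delta_rot":[0,0,0.112],"hand":0},{"linear":[0,0,0],"delta_rot":[0,0,0.112],"hand":0},{"linear":[0,0,0],"delta_rot":[0,0,0],"hand":0}]';python3 go.py 615 -274 150 90
```

```text
time_s: 24.45
tcp_pos: [0.3991, 0.2207, 0.0363]
tool_rot: [-0.383, 0.924, -0.0, 0.002]
contact_force: [-0.8, -0.5, 6.8]
finger_gap: 0.385
grip_force: 61.5
time_s: 25.45
tcp_pos: [0.3973, 0.2201, 0.1646]
tool_rot: [0.002, 1.0, 0.0, 0.0]
contact_force: [-0.3, 0.4, -1.0]
finger_gap: 0.382
grip_force: 60.3
t 25.45 tcp [397.3 220.1 164.6] yaw 89.8 q6 -1.24 gap 0.38 F [-0.3  0.4 -1. ] grip 60.3
 ROT [ 0.     0.    -0.004]  then SHIFT [-217.7 -494.1   14.6]
```

```bash
python3 -m inch '[{"linear":[-15.5,-35.3,0],"delta_rot":[0,0,0],"hand":0},{"linear":[-15.5,-35.3,0],"delta_rot":[0,0,0],"hand":0},{"linear":[-15.5,-35.3,0],"delta_rot":[0,0,0],"hand":0},{"linear":[-15.5,-35.3,0],"delta_rot":[0,0,0],"hand":0},{"linear":[-15.5,-35.3,0],"delta_rot":[0,0,0],"hand":0},{"linear":[-15.5,-35.3,0],"delta_rot":[0,0,0],"hand":0},{"linear":[-15.5,-35.3,0],"delta_rot":[0,0,0],"hand":0},{"linear":[-15.5,-35.3,0],"delta_rot":[0,0,0],"hand":0},{"linear":[-15.5,-35.3,0],"delta_rot":[0,0,0],"hand":0},{"linear":[-15.5,-35.3,0],"delta_rot":[0,0,0],"hand":0},{"linear":[-15.5,-35.3,0],"delta_rot":[0,0,0],"hand":0},{"linear":[-15.5,-35.3,0],"delta_rot":[0,0,0],"hand":0}]'; python3 -m inch '[{"linear":[-15.5,-35.3,0],"delta_rot":[0,0,0],"hand":0},{"linear":[-15.5,-35.3,0],"delta_rot":[0,0,0],"hand":0},{"linear":[0,0,0],"delta_rot":[0,0,0],"hand":0},{"linear":[0,0,0],"delta_rot":[0,0,0],"hand":0},{"linear":[0,0,0],"delta_rot":[0,0,0],"hand":0}]';python3 go.py 615 -274 72 90;python3 - <<'E'
from meas import *
t=capture('scene')
for c in whites('scene',t,185):
    y=yawfit(c,'scene',.068)
    if 500<y[0]<700 and y[1]<-200: print('z68',y)
cv2.imwrite('pics/c7.png',cv2.resize(t[150:300,170:330],None,fx=3,fy=3))
E
```

```text
time_s: 26.45
tcp_pos: [0.5838, -0.2054, 0.1644]
tool_rot: [-0.002, 1.0, 0.0, 0.0]
contact_force: [0.1, 0.3, -2.0]
finger_gap: 0.385
grip_force: 60.5
time_s: 26.87
tcp_pos: [0.614, -0.2737, 0.1637]
tool_rot: [-0.001, 1.0, 0.001, -0.001]
contact_force: [0.7, 0.6, -1.1]
finger_gap: 0.386
grip_force: 60.6
t 26.87 tcp [ 614.  -273.7  163.7] yaw 90.1 q6 -2.11 gap 0.39 F [ 0.7  0.6 -1.1] grip 60.6
 ROT [ 0.001 -0.001  0.002]  then SHIFT [-1.  -0.3 91.7]
z68 (667.5, -236.6, 85.5, 62.2, -32.1)
z68 (615.0, -333.3, 72.9, 32.3, -0.6)
```

View pics/c7.png

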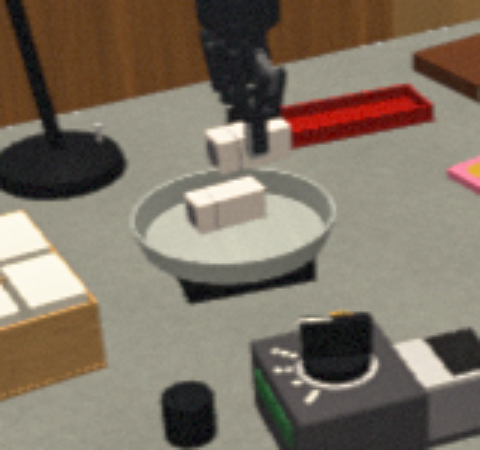

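```bash
python3 -m inch '[{"linear":[-1,4,30],"delta_rot":[0,0,0],"hand":0},{"linear":[0,0,30],"delta_rot":[0,0,0],"hand":0},{"linear":[0,0,20],"delta_rot":[0,0,0],"hand":0},{"linear":[0,0,8],"delta_rot":[0,0,0],"hand":0},{"linear":[0,0,2],"delta_rot":[0,0,0],"hand":0},{"linear":[0,0,0],"delta_rot":[0,0,0],"hand":0}]' ; python3 -m inch '[{"linear":[0,0,0],"delta_rot":[0,0,0],"hand":0.48},{"linear":[0,0,0],"delta_rot":[0,0,0],"hand":0.48},{"linear":[0,0,0],"delta_rot":[0,0,0],"hand":0.48},{"linear":[0,0,-20],"delta_rot":[0,0,0],"hand":0.48},{"linear":[0,0,-35],"delta_rot":[0,0,0],"hand":0.48},{"linear":[0,0,-40],"delta_rot":[0,0,0],"hand":0.48},{"linear":[0,0,0],"delta_rot":[0,0,0],"hand":0},{"linear":[30,30,0],"delta_rot":[0,0,0],"hand":0},{"linear":[30,30,0],"delta_rot":[0,0,0],"hand":0},{"linear":[30,30,0],"delta_rot":[0,0,0],"hand":0}]';python3 go.py 562 13 130 90; python3 - <<'E'
from meas import *
t=capture('top');s=capture('scene')
a=cv2.resize(s[150:330,180:340],(533,600),interpolation=cv2.INTER_CUBIC)
b=np.vstack([cv2.resize(t[165:265,155:255],(266,300)),cv2.resize(t[160:260,280:380],(266,300))])
cv2.imwrite('pics/c8.png',np.hstack([a,b]))
E
```

```text
time_s: 27.42
tcp_pos: [0.6157, -0.2692, 0.0748]
tool_rot: [-0.001, 1.0, 0.0, 0.0]
contact_force: [0.7, -0.1, -1.5]
finger_gap: 0.387
grip_force: 60.6
time_s: 28.25
tcp_pos: [0.5266, -0.1814, 0.17]
tool_rot: [0.0, 1.0, -0.0, 0.001]
contact_force: [0.3, 0.3, 0.8]
finger_gap: -0.0
grip_force: 0.0
t 28.25 tcp [ 526.6 -181.4  170. ] yaw 90.0 q6 -2.04 gap -0.0 F [0.3 0.3 0.8] grip 0.0
 ROT [-0.001  0.002 -0.001]  then SHIFT [-35.4 194.4  40. ]
```

View pics/c8.png

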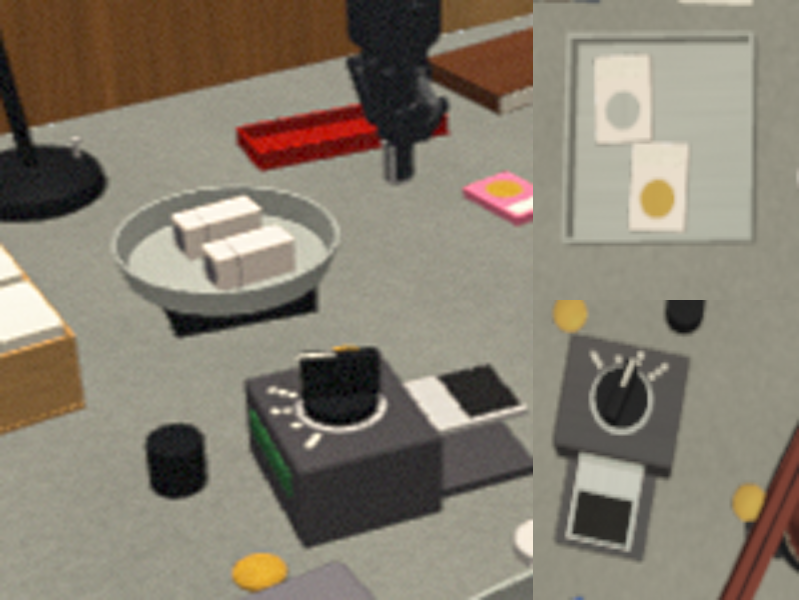

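```bash
python3 - <<'E'
from meas import *
s=capture('scene');t=capture('top')
for n,im,thr in(('top',t,190),('top',t,200),('scene',s,190),('scene',s,200),('scene',s,210)):
  for c in whites(n,im,thr):
    y=yawfit(c,n,.046)
    if 490<y[0]<740 and 200<y[1]<430: print(n,thr,'z46',y)
cv2.imwrite('pics/c9.png',np.hstack([cv2.resize(s[290:390,310:450],(560,400),interpolation=cv2.INTER_CUBIC),cv2.resize(t[175:255,175:223],(240,400),interpolation=cv2.INTER_CUBIC)]))
E
```

```text
top 190 z46 (568.5, 313.6, 81.1, 57.6, 0.1)
top 190 z46 (652.6, 357.1, 80.2, 57.6, 3.4)
top 200 z46 (567.9, 312.4, 76.4, 54.6, 0.1)
top 200 z46 (651.6, 355.7, 76.9, 54.3, 7.2)
scene 190 z46 (600.6, 331.7, 150.8, 99.0, 4.4)
scene 200 z46 (602.7, 328.8, 171.1, 85.2, 26.1)
scene 210 z46 (602.2, 328.6, 170.1, 85.2, 26.1)
```

View pics/c9.png

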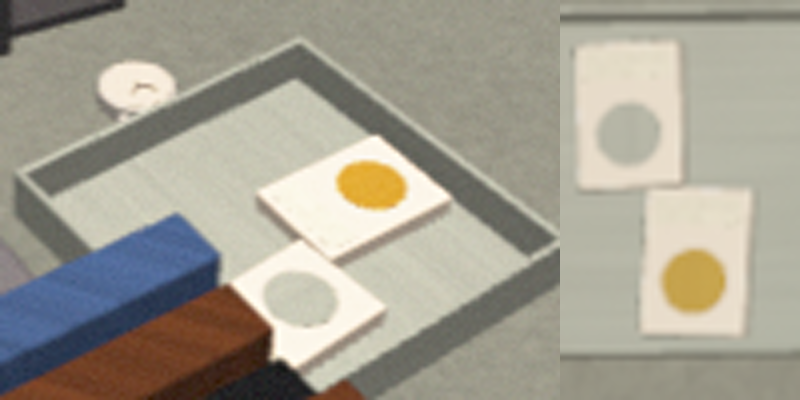

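```bash
python3 -m inch '[{"linear":[-5.9,32.4,0],"delta_rot":[0,0,0],"hand":0},{"linear":[-5.9,32.4,0],"delta_rot":[0,0,0],"hand":0},{"linear":[-5.9,32.4,0],"delta_rot":[0,0,0],"hand":0},{"linear":[-5.9,32.4,0],"delta_rot":[0,0,0],"hand":0},{"linear":[-5.9,32.4,0],"delta_rot":[0,0,0],"hand":0},{"linear":[-5.9,32.4,0],"delta_rot":[0,0,0],"hand":0},{"linear":[0,0,40],"delta_rot":[0,0,0],"hand":0},{"linear":[0,0,35],"delta_rot":[0,0,0],"hand":0},{"linear":[0,0,0],"delta_rot":[0,0,0],"hand":0},{"linear":[0,0,0],"delta_rot":[0,0,0],"hand":0},{"linear":[0,0,0],"delta_rot":[0,0,0],"hand":0}]'; python3 go.py 562 13.5 80 90
```

```text
time_s: 29.37
tcp_pos: [0.5646, 0.0119, 0.0964]
tool_rot: [0.0, 1.0, -0.0, 0.001]
contact_force: [-0.1, -0.9, 0.7]
finger_gap: 0.001
grip_force: 0.0
t 29.37 tcp [564.6  11.9  96.4] yaw 90.0 q6 -1.69 gap 0.0 F [-0.1 -0.9  0.7] grip 0.0
 ROT [-0.     0.003 -0.001]  then SHIFT [ 2.6  1.6 16.4]
```

```bash
python3 -m inch '[{"linear":[2.5,1.5,8],"delta_rot":[0,0,0],"hand":0},{"linear":[0,0,6],"delta_rot":[0,0,0],"hand":0},{"linear":[0,0,0],"delta_rot":[0,0,0],"hand":0}]'; python3 -m inch '[{"linear":[0,0,5],"delta_rot":[0,0,0],"hand":0},{"linear":[0,0,5],"delta_rot":[0,0,0],"hand":0},{"linear":[0,0,0],"delta_rot":[0,0,0],"hand":0}]';  python3 -m inch '[{"linear":[0,0,4],"delta_rot":[0,0,0],"hand":0},{"linear":[0,0,0],"delta_rot":[0,0,0],"hand":0}]';python3 -m inch '[{"linear":[0,0,4],"delta_rot":[0,0,0],"hand":0},{"linear":[0,0,0],"delta_rot":[0,0,0],"hand":0}]'; python3 -m inch '[{"linear":[0,0,2],"delta_rot":[0,0,0],"hand":0},{"linear":[0,0,0],"delta_rot":[0,0,0],"hand":0}]'
```

```text
time_s: 29.62
tcp_pos: [0.5599, 0.0139, 0.0803]
tool_rot: [0.0, 1.0, -0.0, 0.0]
contact_force: [-1.3, -0.8, -0.4]
finger_gap: -0.001
grip_force: 0.0
time_s: 29.87
tcp_pos: [0.5601, 0.014, 0.0705]
tool_rot: [-0.0, 1.0, -0.0, 0.0]
contact_force: [-4.4, -0.2, 7.1]
finger_gap: -0.001
grip_force: 3.9
time_s: 30.03
tcp_pos: [0.5603, 0.014, 0.067]
tool_rot: [-0.0, 1.0, -0.0, 0.0]
contact_force: [-4.6, 0.1, 8.2]
finger_gap: 0.001
grip_force: 4.8
time_s: 30.2
tcp_pos: [0.5606, 0.014, 0.0648]
tool_rot: [-0.0, 1.0, -0.0, 0.0]
contact_force: [-9.4, 0.7, 18.5]
finger_gap: 0.001
grip_force: 9.7
time_s: 30.37
tcp_pos: [0.5608, 0.014, 0.0643]
tool_rot: [-0.0, 1.0, -0.0, 0.0]
contact_force: [-14.3, 0.1, 29.5]
finger_gap: -0.001
grip_force: 16.4
```

```bash
python3 -m inch '[{"linear":[0,0,0],"delta_rot":[0,0,0],"hand":0},{"linear":[0,0,0],"delta_rot":[0,0,0],"hand":0},{"linear":[0,0,-15],"delta_rot":[0,0,0],"hand":0},{"linear":[0,0,-30],"delta_rot":[0,0,0],"hand":0},{"linear":[0,0,-40],"delta_rot":[0,0,0],"hand":0},{"linear":[0,0,-40],"delta_rot":[0,0,0],"hand":0.5},{"linear":[0,0,0],"delta_rot":[0,0,0.103],"hand":0.5},{"linear":[0,0,0],"delta_rot":[0,0,0.102],"hand":0.5},{"linear":[0,0,0],"delta_rot":[0,0,0.102],"hand":0.5},{"linear":[0,0,0],"delta_rot":[0,0,0.102],"hand":0.5},{"linear":[0,0,0],"delta_rot":[0,0,0],"hand":0.5}]'; python3 go.py 671.5 -2.2 112 66.7; python3 - <<'E'
from meas import *
t=capture('scene');cv2.imwrite('pics/s10.png',cv2.resize(t[230:320,240:360],None,fx=5,fy=5,interpolation=cv2.INTER_CUBIC))
t=capture('top');
for n,im in(('top',t),):
  for c in whites(n,im,140):
    y=yawfit(c,n,.055)
    if 500<y[0]<640 and abs(y[1])<40: print(y)
E
```

```text
time_s: 31.28
tcp_pos: [0.5601, 0.0142, 0.1855]
tool_rot: [0.205, 0.979, 0.0, 0.0]
contact_force: [-0.1, -0.2, -0.0]
finger_gap: 0.499
grip_force: 0.0
t 31.28 tcp [560.1  14.2 185.5] yaw 66.4 q6 -1.27 gap 0.5 F [-0.1 -0.2 -0. ] grip 0.0
 ROT [ 0.     0.001 -0.006]  then SHIFT [-108.8   29.    73.5]
```

View pics/s10.png

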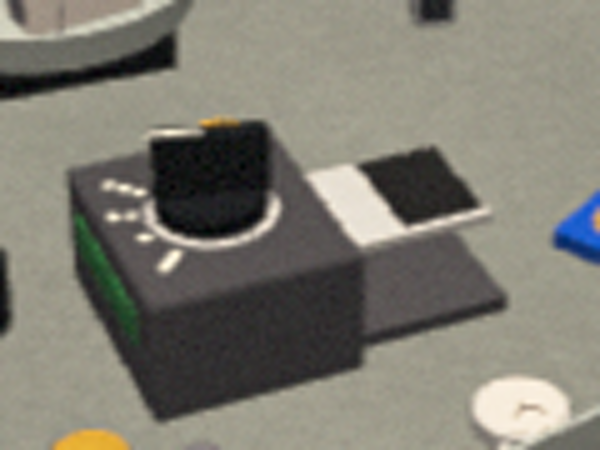

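```bash
python3 -m inch '[{"linear":[-27.2,7.2,0],"delta_rot":[0,0,0],"hand":0.5},{"linear":[-27.2,7.2,0],"delta_rot":[0,0,0],"hand":0.5},{"linear":[-27.2,7.2,0],"delta_rot":[0,0,0],"hand":0.5},{"linear":[-27.2,7.2,0],"delta_rot":[0,0,0],"hand":0.5},{"linear":[0,0,30],"delta_rot":[0,0,0],"hand":0.5},{"linear":[0,0,0],"delta_rot":[0,0,0],"hand":0.5},{"linear":[0,0,0],"delta_rot":[0,0,0],"hand":0.5},{"linear":[0,0,0],"delta_rot":[0,0,0],"hand":0.5}]'; python3 go.py 671.5 -2.2 112 66.7
```

```text
time_s: 32.05
tcp_pos: [0.6707, -0.0024, 0.1552]
tool_rot: [0.202, 0.979, -0.0, -0.001]
contact_force: [-0.2, 0.1, 0.6]
finger_gap: 0.499
grip_force: 0.0
t 32.05 tcp [670.7  -2.4 155.2] yaw 66.7 q6 -1.28 gap 0.5 F [-0.2  0.1  0.6] grip 0.0
 ROT [-0.    -0.001 -0.001]  then SHIFT [-0.7  0.5 43.2]
```

```bash
python3 -m inch '[{"linear":[0,0,25],"delta_rot":[0,0,0],"hand":0.5},{"linear":[0,0,17],"delta_rot":[0,0,0],"hand":0.5},{"linear":[0,0,0],"delta_rot":[0,0,0],"hand":0.5},{"linear":[0,0,0],"delta_rot":[0,0,0],"hand":0},{"linear":[0,0,0],"delta_rot":[0,0,0],"hand":0},{"linear":[0,0,0],"delta_rot":[0,0,0],"hand":0},{"linear":[0,0,0],"delta_rot":[0,0,0],"hand":0},{"linear":[0,0,0],"delta_rot":[0,0,0],"hand":0},{"linear":[0,0,0],"delta_rot":[0,0,0],"hand":0}]' 30; python3 go.py 671.5 -2.2 112 126.7
```

```text
time_s: 32.8
tcp_pos: [0.6725, -0.0023, 0.1158]
tool_rot: [0.203, 0.979, 0.0, 0.002]
contact_force: [-0.8, 3.1, 6.4]
finger_gap: 0.158
grip_force: 33.2
t 32.8 tcp [672.5  -2.3 115.8] yaw 66.6 q6 -1.28 gap 0.16 F [-0.8  3.1  6.4] grip 33.2
 ROT [-0.     0.003 -1.049]  then SHIFT [0.8 0.7 3.8]
```

```bash
python3 -m inch '[{"linear":[0,0,0],"delta_rot":[0,0,-0.11],"hand":0},{"linear":[0,0,0],"delta_rot":[0,0,-0.11],"hand":0},{"linear":[0,0,0],"delta_rot":[0,0,-0.11],"hand":0},{"linear":[0,0,0],"delta_rot":[0,0,-0.11],"hand":0},{"linear":[0,0,0],"delta_rot":[0,0,-0.11],"hand":0},{"linear":[0,0,0],"delta_rot":[0,0,-0.11],"hand":0},{"linear":[0,0,0],"delta_rot":[0,0,-0.11],"hand":0},{"linear":[0,0,0],"delta_rot":[0,0,-0.11],"hand":0},{"linear":[0,0,0],"delta_rot":[0,0,-0.11],"hand":0},{"linear":[0,0,0],"delta_rot":[0,0,-0.06],"hand":0},{"linear":[0,0,0],"delta_rot":[0,0,0],"hand":0},{"linear":[0,0,0],"delta_rot":[0,0,0],"hand":0}]'; python3 go.py 671.5 -2.2 112 126.7;  python3 -m inch '[{"linear":[0,0,0],"delta_rot":[0,0,0],"hand":0.6},{"linear":[0,0,0],"delta_rot":[0,0,0],"hand":0.6},{"linear":[0,0,0],"delta_rot":[0,0,0],"hand":0.6},{"linear":[0,0,-20],"delta_rot":[0,0,0],"hand":0.6},{"linear":[0,0,-40],"delta_rot":[0,0,0],"hand":0.6},{"linear":[0,0,-40],"delta_rot":[0,0,0],"hand":1},{"linear":[35,0,0],"delta_rot":[0,0,0],"hand":1},{"linear":[35,0,0],"delta_rot":[0,0,0],"hand":1},{"linear":[35,0,0],"delta_rot":[0,0,0],"hand":1},{"linear":[35,0,0],"delta_rot":[0,0,0],"hand":1},{"linear":[35,0,0],"delta_rot":[0,0,0],"hand":1},{"linear":[35,0,0],"delta_rot":[0,0,0],"hand":1}]'; python3 -m inch '[{"linear":[0,0,0],"delta_rot":[0,0,0],"hand":1},{"linear":[0,0,0],"delta_rot":[0,0,0],"hand":1},{"linear":[0,0,0],"delta_rot":[0,0,0],"hand":1}]'; python3 - <<'E'
from meas import *
t=capture('top');s=capture('scene')
a=s[180:400,200:460]; b=t[160:260,160:460]
a=cv2.resize(a,(709,600),interpolation=cv2.INTER_CUBIC)[:, :] 
b=cv2.resize(t[165:260,280:350],(260,353),interpolation=cv2.INTER_CUBIC)
c=cv2.resize(t[170:265,160:240],(208,247),interpolation=cv2.INTER_CUBIC)
a=cv2.resize(a,(540,457));z=np.zeros((600,800,3),np.uint8);z[:457,:540]=a;z[:353,540:]=b;z[353:,540:748]=c
cv2.imwrite('pics/c11.png',z)
E
```

```text
time_s: 33.8
tcp_pos: [0.6726, -0.0021, 0.1158]
tool_rot: [-0.315, 0.949, -0.0, 0.002]
contact_force: [-1.5, 2.9, 6.6]
finger_gap: 0.155
grip_force: 33.3
t 33.8 tcp [672.6  -2.1 115.8] yaw 126.8 q6 -2.33 gap 0.15 F [-1.5  2.9  6.6] grip 33.3
 ROT [-0.002  0.003  0.001]  then SHIFT [0.9 0.5 3.8]
time_s: 34.8
tcp_pos: [0.5014, -0.1291, 0.2131]
tool_rot: [-0.315, 0.949, -0.0, -0.0]
contact_force: [0.0, -0.5, -0.4]
finger_gap: 0.997
grip_force: 0.0
time_s: 35.05
tcp_pos: [0.5032, -0.1285, 0.2136]
tool_rot: [-0.315, 0.949, -0.0, 0.0]
contact_force: [-0.4, 0.4, 0.5]
finger_gap: 1.002
grip_force: 0.0
```

View pics/c11.png

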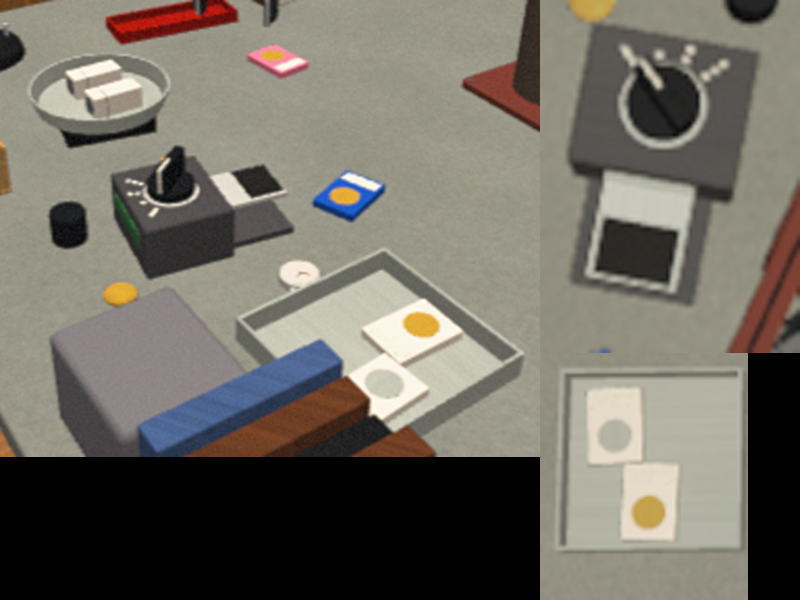

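```bash
python3 - <<'E'
from meas import *
t=capture('top')
for c in whites('top',t,150): print(c[:,0].mean(0).round(),yawfit(c,'top',.034))
E
```

```text
[418. 327.] (301.8, -309.7, 80.7, 55.4, -84.1)
[296. 285.] (411.3, 37.7, 50.2, 17.9, -70.0)
[136. 248.] (505.0, 498.9, 87.4, 87.3, 48.0)
[261. 223.] (584.5, 143.6, 45.1, 44.9, -5.6)
[306. 226.] (578.2, 14.0, 82.2, 69.5, -9.2)
[420. 215.] (629.4, -318.0, 175.7, 141.2, 37.6)
[204. 212.] (615.3, 312.3, 190.8, 189.2, 1.9)
[223. 162.] (763.5, 264.5, 82.2, 24.1, -88.3)
[435. 142.] (843.7, -357.2, 84.0, 51.9, -88.3)
[402. 141.] (843.9, -259.8, 83.6, 51.9, -88.3)
[435. 122.] (904.6, -357.4, 83.2, 53.1, -89.9)
[402. 121.] (904.9, -260.9, 80.3, 52.9, -89.5)
```

No other slabs or tubes are visible on the table (the blob at 418,327 is the pink look-alike), so I'm handing the job in.

```bash
python3 -c "
from rig import workorder
print(workorder.sign_off())"
```

```text
the job is handed in; nothing more can be done
None
```

I handed the job in at about 35 s of the 208 s allowed: selector to two dots, both slabs flat in the square pan, both tubes in the round pan, treadle pressed to its stop and back up, and selector back at off. One slab shifted about 4 cm inside the pan after I set it down, and a plain white strip by the grey box I judged not to be a slab or tube, so I left it.

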